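# Open the board cutter and square up the board

### The arm

A 6-joint arm with a two-finger parallel gripper is mounted at the origin on the work surface. World frame = base frame: x ahead of the robot, y to its left, z up, the work surface at z = 0. Lengths are in mm, angles in rad, forces in N, time in s.
With the tool pointing down it reaches from about 350 to 775 mm from the base axis. Payload 7.3 kg.
Tool frame: the origin (TCP) lies on the centre line of the jaws, within the pads' length; the fingertips stand 22 mm ahead of it and the grasp point (between the pads) lies 3 mm ahead of it; x points along the fingers, z is the direction in which the jaws open and shut, and the axes are right-handed (so a half turn about x gives the same grasp; the last joint's range is limited). The gripper opens to 92 mm and grips with 3 to 60 N. Pads are 19 mm wide; open, the fingers measure 130 mm over their backs; the gripper's body (75 mm by 190 mm) begins 47 mm behind the grasp point.
Start: joints at [0.987, 0.342, 1.524, -0, 1.275, -0.146], TCP at [222.56, 475.51, 248.741] pointing down, gripper open.
Joint ranges: [-2.53, 2.53], [-0.77, 2.02], [0.04, 2.7], [-1, 4.14], [0.28, 2.66], [-3.11, 3.11]. Speed limits (rad/s): [2.57, 2.57, 3.14, 3.14, 3.14, 3.14].

### API

Orientations are given as [roll, pitch, yaw] about the fixed x, y, z axes, in that order (R = Rz(yaw) Ry(pitch) Rx(roll)).
In Python, from plant import readout, imaging, bot gives the robot as it stands.
- The arm moves only by the tool arm_command, never from a script. Its argument "plan" is a list of rows, each an object of numbers: "tx", "ty", "tz": the shift along the tool's x, y, z in cm; "wx", "wy", "wz": the turn, a rotation vector about the tool's x, y, z in rad; "jaw": the opening, from -1 (shut) to 1 (fully open). In form: [{"tx": .., "ty": .., "tz": .., "wx": .., "wy": .., "wz": .., "jaw": ..}, ...]. A call has 1 to 20 rows; each row shifts and turns the commanded pose from where the row before left it, along the tool's axes as they then stand; what a row does not reach is not made up. A row lasts 1/10 s, in which the tool goes at most 50 mm and 8.59 degrees, less where a joint would pass 70% of its speed; a pose out of reach is approached as far as the arm can. A call with a gripper value outside its range is refused whole. The fingers move at their own pace and stop on an object; the grip force is fixed at half the most. Time passes only in rows, so rows that do not move let the fingers close. It gives the time, the measured TCP pose, the force and the opening at its end, in the units of the state.
- readout.get_obs(): the state, without advancing time (a new reading comes with each control period).
- imaging.capture(name): name is "side" or "top"; returns the picture (400x640x3 uint8, blue, green, red); there is no depth.
- imaging.get_calibration(name): a dict with "fx", "fy", "cx", "cy" (pixels), "position" and "rotation" of the camera in the world. Camera axes: x right, y up, looking along -z (the intrinsics and any distortion apply to the point x, -y, -z); pixel columns grow to the right and rows downward; lengths in mm; the calibration is good to about 2 mm. A picture is of the moment at which its call begins. get_calibration takes no time and is no camera call.
- bot.close_job(): hands the job in, once; it reports no verdict.
The state is a dict: "time": time; "joint_positions": joint angles; "dq": joint speeds; "tau": joint torques, N m; "tool_pos": TCP position; "tcp_rot": TCP orientation; "contact_force": force on the tool from outside, world axes, zero at the start; "moment": the same for the moment, N m; "grip_width": finger opening in mm.
Only numpy, scipy, OpenCV 4.12 (cv2) and the standard library are available. Lean on these libraries where they do the work, as an engineer would, in place of code of your own. Each camera call takes 0.05 s, during which the arm holds its last target.

### The job

Get the studio's board cutter ready for trimming: with the fingertips under its red handle, gently push the blade arm up past its balance point, until the counterweight carries it over and it stays raised by itself, and push the brown board across the bed until its back edge is flush against the rear fence. Only push: do not grip the handle or let the arm slam, do not pick the board up, and leave the brush jar, the glue bottle and the tape roll as they stand. Finish with the hand clear of everything.

Things in the scene. Friction and masses are not known exactly. Their poses are not given: they have to be found in the camera images.
- cutter: bench board cutter fixed to the table, green, with a grey bed 320 mm (x) by 260 mm (y), its top 55 mm above the table. Origin at table level under the middle of the bed; x points from the bed's front edge (robot side) to the rear fence, y left, z up. Aluminium rear fence on the bed: 18 mm high, its flat front face at x = +135 mm, y = -115 to +130 mm. Clear finger guard 35 mm high at y = -122 mm
- blade_arm: the cutter's swinging arm, with a red grip 100 mm long and 28 mm thick at its front end, over bare table. Origin at the middle of the grip. Arm down: origin 100 mm above the table, at x = -200, y = -150 mm from the cutter's origin, axes as the cutter's. It turns about an axis parallel to the cutter's y, 390 mm behind the origin and 25 mm below it, so its pitch is the arm's angle: 0 down, 0.785 rad fully raised
- grip (a point): lowest point of the red grip's middle (14 mm under the blade arm's origin), where to push up. About 2 N is needed at the start, falling to nothing at the arm's balance point at 0.44 rad. Below that the arm drops shut; above it the iron counterweight behind the pivot carries the arm on up to its rubber stop at 0.785 rad, where the grip's middle is 370 mm above the table and 130 mm further back
- board: loose square of stiff brown board, 160 x 160 mm, 5 mm thick, about 90 g, lying flat on the bed. Origin at the centre of its underside; x points to its back edge (80 mm from the origin), which is to lie along the fence; its front edge is 80 mm the other way. At the start it is turned up to 0.15 rad from the cutter's x and lies 80 to 110 mm short of the fence
- brush_jar: glass jar 72 mm across and 98 mm high with brushes sticking out to 240 mm above its foot and 55 mm to each side, left of the cutter. Origin at the centre of its underside
- glue: white bottle with a green cap, 58 mm across and 150 mm high. Origin at the centre of its underside
- tape: roll of masking tape lying flat, 100 mm across and 25 mm high. Origin at the centre of its underside
Not all that is in view belongs to the job. There is more than one size of the board; the job needs the middle-sized.

How it is judged (in metres and radians):
At the end, for the whole second after the job is handed in: The blade arm rests raised on its stop (its angle above 0.74 rad) with nothing holding it, and the board lies flat and still on the bed with its back edge within 4 mm of the fence and parallel to it within 2 degrees (angle between blade_arm's own z axis and vertical above 0.74 rad and x of board in the frame of cutter above 0.051 m and angle between the x axis of board and the x axis of cutter, either way round below 0.035 rad and z of board in the frame of cutter below 0.059 m and linear speed of board below 0.01 m/s); the robot touches nothing.
It fails at once if the board was lifted off the bed (z of board in the frame of cutter above 0.07 m).
It fails at once if the blade arm or its handle was gripped or forced (more than 30 N on it) (contact force between the fingers and blade_arm above 30 N).
It fails at once if the blade arm was flung or slammed (turning faster than 2 rad/s) (angular speed of blade_arm above 2 rad/s).
It fails at once if the brush jar, glue bottle or tape roll was moved by more than 20 mm or tipped (distance of any of brush_jar, glue, tape from where it was at the start of the episode above 0.02 m or angle between any of brush_jar, glue, tape's own z axis and vertical above 0.3 rad).
It also fails if it takes over 64 s, if anything falls off the work surface, if the arm or the gripper's body presses on something with over 40 N, if the wrist force passes 120 N, or if a joint passes its speed limit or range.

## Working session

There is one attempt and no reset: what is moved stays moved. The work goes in short steps, Python scripts to look and compute and a tool call to move; the robot and the scene stay as the last step left them, time stands still between calls to the robot, and variables do not carry over. Pictures are saved under pics/ and viewed, and the job is handed in when it is done.

Besides the shell and the picture viewer there is one more tool, called after "Emit:" as name([rows], argument=value, ...), one row to a line, values as JSON. arm_command: Moves the arm, as the interface text tells. Its arguments: {"type":"object","properties":{"plan":{"type":"array"}},"required":["plan"]}

```bash
ls; mkdir -p pics; python3 - <<'E'
from plant import readout, imaging, bot
import cv2
o=readout.get_obs()
for k,v in o.items(): print(k,v)
for n in("side","top"):
    cv2.imwrite(f"pics/{n}0.png",imaging.capture(n)); print(imaging.get_calibration(n))
E
```

```text
pics
time 0.0
joint_positions [ 9.87034368e-01  3.42741429e-01  1.52504712e+00  3.18167721e-06
  1.27544242e+00 -1.46003460e-01]
dq [-3.07101995e-04 -8.79245352e-05  4.46877101e-04 -7.70921709e-04
 -1.32182433e-03  5.65992859e-04]
tau [ 1.62822944e-03 -4.31243563e+01 -2.44223714e+01  7.19022285e-02
  5.58769866e-02 -1.33258973e-04]
tool_pos [222.31100494 475.16671449 248.02474792]
tcp_rot [ 2.99373217  1.56915801 -2.15641624]
contact_force [ 0.86533728  0.64708662 -0.28557054]
moment [-0.03353646  0.00232964  0.02415997]
grip_width 91.98576414516468
{'fx': 378.3698324537039, 'fy': 378.3698324537039, 'cx': 319.0242270049903, 'cy': 198.52048260491568, 'position': array([ 233.27930317, -554.75960581,  872.3989203 ]), 'rotation': array([ 0.69100988,  0.01626299, -0.48806619])}
{'fx': 515.2824528362517, 'fy': 515.2824528362517, 'cx': 319.8930805992355, 'cy': 200.84664466484523, 'position': array([ 456.00719809,   18.77996641, 1457.67642627]), 'rotation': array([ 0.03678863,  0.01018055, -1.58040037])}
```

View pics/side0.png

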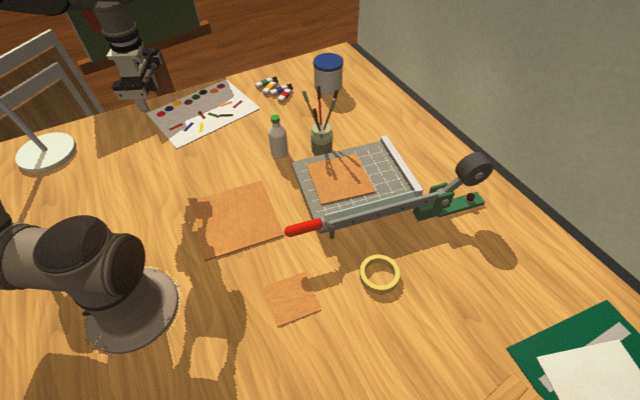

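View pics/top0.png

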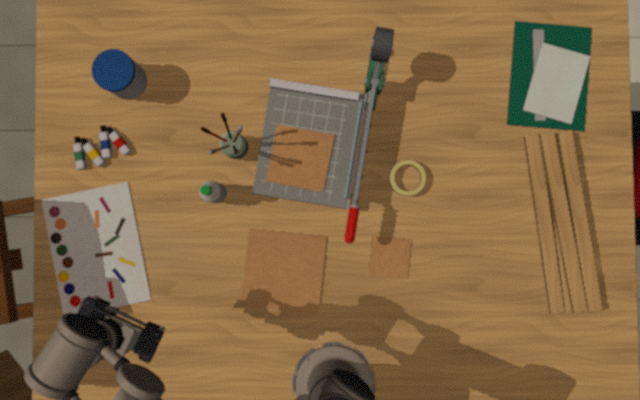

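The pictures show three brown squares in the top view: (300,158) on the bed, a larger one on the table at (285,268) and a small one at (390,257). The red grip is at (350,225), the glue at (208,190), the brush jar at (235,147), and the tape at (408,178). The board on the bed should be the 160 mm one, so I'll check that in a crop and by measurement.

```bash
cat > h.py <<'E'
import numpy as np, cv2
from scipy.spatial.transform import Rotation as R
from plant import readout, imaging, bot
def cam(n):
    c=imaging.get_calibration(n); return c, R.from_euler('xyz',c['rotation']).as_matrix(), np.array(c['position'])
def ray(n,px):
    c,M,p=cam(n); d=np.array([(px[0]-c['cx'])/c['fx'],-(px[1]-c['cy'])/c['fy'],-1.]); return p,M@d
def onz(n,px,z):
    p,d=ray(n,px); return p+d*(z-p[2])/d[2]
def proj(n,P):
    c,M,p=cam(n); q=M.T@(np.array(P,float)-p); return np.array([c['cx']+c['fx']*q[0]/-q[2], c['cy']-c['fy']*q[1]/-q[2]])
def tri(pa,pb):
    p1,d1=ray('side',pa);p2,d2=ray('top',pb)
    A=np.stack([d1,-d2],1); s=np.linalg.lstsq(A,p2-p1,rcond=None)[0]
    a=p1+s[0]*d1;b=p2+s[1]*d2; return (a+b)/2,np.linalg.norm(a-b)
def quad(mask):
    cs,_=cv2.findContours(mask,cv2.RETR_EXTERNAL,cv2.CHAIN_APPROX_NONE); c=max(cs,key=cv2.contourArea); return c,cv2.minAreaRect(c)
E
python3 - <<'E'
from h import *
print({k:v for k,v in imaging.get_calibration('top').items() if k not in('fx','fy','cx','cy','position','rotation')})
t=cv2.imread('pics/top0.png'); s=cv2.imread('pics/side0.png')
c1=cv2.resize(t[60:260,230:430],(600,600),interpolation=cv2.INTER_CUBIC)
c2=cv2.resize(s[120:270,270:500],(800,522),interpolation=cv2.INTER_CUBIC)
cv2.imwrite('pics/c1.png',c1);cv2.imwrite('pics/c2.png',c2)
o=readout.get_obs()
print('proj tcp',proj('side',o['tool_pos']),proj('top',o['tool_pos']))
hsv=cv2.cvtColor(t,cv2.COLOR_BGR2HSV)
for p in [(300,158),(285,268),(390,257),(450,150),(350,225)]: print(p,hsv[p[1],p[0]])
E
```

```text
{}
proj tcp [147.42916353  93.8865063 ] [130.88890006 321.70135678]
(300, 158) [ 16 143 152]
(285, 268) [ 15 145 149]
(390, 257) [ 14 134 154]
(450, 150) [ 16 132 158]
(350, 225) [  2 222 168]
```

View pics/c1.png

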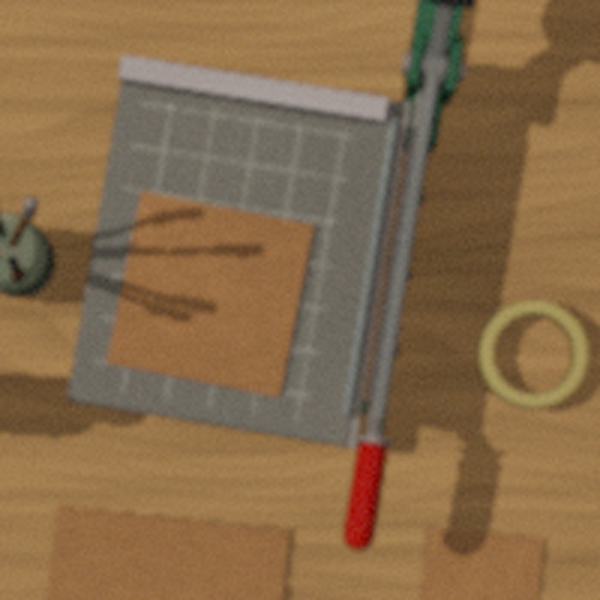

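View pics/c2.png

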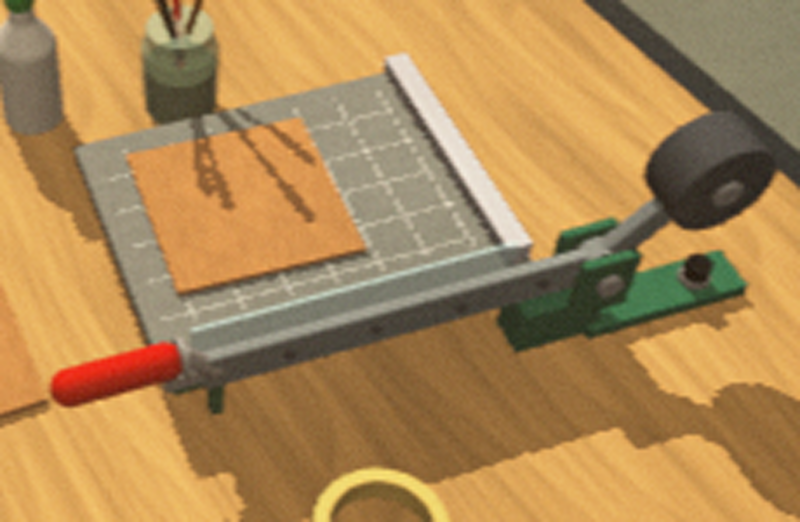

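```bash
python3 - <<'E'
from h import *
t=cv2.imread('pics/top0.png'); hsv=cv2.cvtColor(t,cv2.COLOR_BGR2HSV)
def P(c,z): return onz('top',(230+c[0]/3,60+c[1]/3),z)
C={'bedFL':((69,402),55),'bedFR':((348,443),55),'fenceL front top':((120,80),73),'fenceR front top':((386,118),73),'fence L rear':((122,57),73),'fence R rear':((389,95),73),
'bBL':((141,191),60),'bBR':((316,226),60),'bFR':((283,396),60),'bFL':((105,361),60),'gripfront':((358,548),100),'gripback':((371,442),100),'tape':((534,354),25)}
for k,(c,z) in C.items(): print(k,P(c,z).round(1))
q=[P(C[k][0],60)[:2] for k in('bBL','bBR','bFR','bFL')]
print('sides',[np.linalg.norm(q[i]-q[i-1]).round(1) for i in range(4)])
# red
m=((hsv[...,0]<8)|(hsv[...,0]>172))&(hsv[...,1]>170); m=m.astype(np.uint8)*255; m[:190]=0;m[250:]=0;m[:,:330]=0;m[:,370:]=0
c,r=quad(m);print('top red',r)
s=cv2.imread('pics/side0.png');h2=cv2.cvtColor(s,cv2.COLOR_BGR2HSV)
m=((h2[...,0]<8)|(h2[...,0]>172))&(h2[...,1]>170);m=m.astype(np.uint8)*255;m[:200]=0;m[245:]=0;m[:,:270]=0;m[:,340:]=0
c2,r2=quad(m);print('side red',r2); print('tri',tri(r2[0],r[0]))
# board off the mask
m=cv2.inRange(hsv,(5,90,60),(25,255,255));k=np.zeros_like(m);k[110:200,258:340]=m[110:200,258:340]
k=cv2.morphologyEx(k,cv2.MORPH_CLOSE,np.ones((7,7)));c,r=quad(k);b=cv2.boxPoints(r);w=[onz('top',x,60)[:2] for x in b];print('board',np.round(w,1),np.mean(w,0))
E
```

```text
bedFL [528.3 214.9  55. ]
bedFR [488.5 -38.3  55. ]
fenceL front top [818.5 164.8  73. ]
fenceR front top [781.  -75.2  73. ]
fence L rear [839.5 162.9  73. ]
fence R rear [801.9 -78.2  73. ]
bBL [719.7 147.7  60. ]
bBR [685.9 -11.3  60. ]
bFR [531.5  20.2  60. ]
bFL [564.9 181.4  60. ]
gripfront [395.4 -44.2 100. ]
gripback [488.1 -56.7 100. ]
tape [ 570.  -212.9   25. ]
sides [np.float64(158.4), np.float64(162.5), np.float64(157.6), np.float64(164.6)]
top red ((350.91998291015625, 225.0599822998047), (9.192388534545898, 34.648231506347656), 8.130102157592773)
side red ((302.8460388183594, 226.90972900390625), (10.68586254119873, 37.61086654663086), 75.37911987304688)
tri (array([441.8846512 , -48.80728345, 103.83211213]), np.float64(0.6110935960159118))
board [[564.4 182.2]
 [722.  149.8]
 [688.1  -9.6]
 [530.9  23.4]] [626.34889928  86.45437917]
```

```bash
python3 - <<'E'
from h import *
t=cv2.imread('pics/top0.png')
for n,(x0,x1,y0,y1) in {'d1':(240,380,165,225),'d2':(240,380,65,125),'d3':(320,400,20,80)}.items():
    cv2.imwrite(f'pics/{n}.png',cv2.resize(t[y0:y1,x0:x1],None,fx=5.7,fy=5.7,interpolation=cv2.INTER_CUBIC))
g=cv2.cvtColor(t,cv2.COLOR_BGR2GRAY).astype(float); hs=cv2.cvtColor(t,cv2.COLOR_BGR2HSV); sat=hs[...,1].astype(float)
def edge(img,p0,p1,n,half=6,z=55):
    # sample perpendicular profiles, subpixel max gradient
    p0=np.array(p0,float);p1=np.array(p1,float);d=(p1-p0)/np.linalg.norm(p1-p0);nn=np.array([-d[1],d[0]]);out=[]
    for a in np.linspace(0.05,.95,n):
        c=p0+a*(p1-p0);tt=np.arange(-half,half+.01,.25)
        q=c+tt[:,None]*nn
        v=cv2.remap(img.astype(np.float32),q[None,:,0].astype(np.float32),q[None,:,1].astype(np.float32),cv2.INTER_LINEAR)[0]
        gr=np.abs(np.gradient(cv2.GaussianBlur(v[None],(5,1),0)[0])); out.append(c+tt[gr.argmax()]*nn)
    W=np.array([onz('top',o,z)[:2] for o in out])
    vx,vy,x,y=cv2.fitLine(W.astype(np.float32),cv2.DIST_HUBER,0,.01,.01).ravel()
    res=np.abs((W-[x,y])@[-vy,vx]); return (vx,vy),(x,y),np.median(res)
for nm,img,a,b,z in [('front',sat,(253,194),(346,207.7),55),('left',sat,(253,194),(269,90),55),('fence rear top',g,(271,79),(359,91.5),73),('fence front top',g,(270,87),(358,99.5),73)]:
    (vx,vy),p,r=edge(img,a,b,30,z=z)
    print(nm,'angle rel', np.arctan2(vy,vx) if abs(vx)>abs(vy) else np.arctan2(-vx,vy) if vy>0 else np.arctan2(vx,-vy),p,r)
E
```

```text
front angle rel -0.16802248 (np.float32(508.31833), np.float32(87.25428)) 0.45658129342870757
left angle rel -0.1737482 (np.float32(696.6537), np.float32(188.94374)) 0.5796193779322478
fence rear top angle rel -0.17434284 (np.float32(819.34155), np.float32(34.651752)) 0.6396732654610194
fence front top angle rel -0.17477104 (np.float32(804.0366), np.float32(66.80556)) 0.41209609116999824
```

View pics/d1.png

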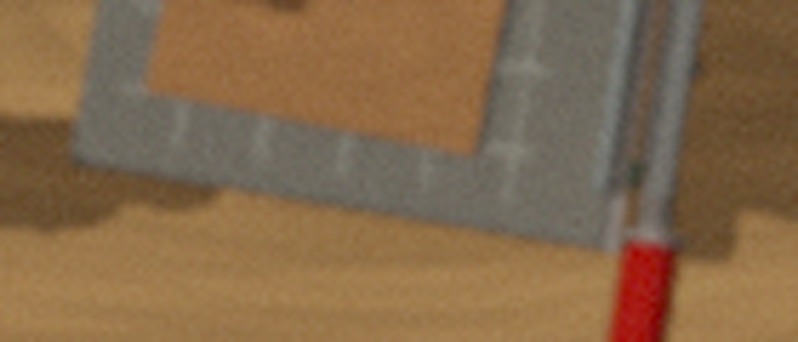

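View pics/d2.png

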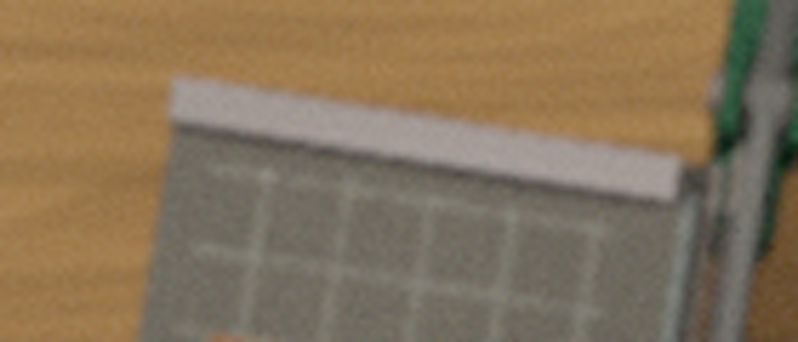

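The corner, edge and grip measurements agree. The cutter is at about (666, 62), yaw -0.172. The board on the bed has sides of 158–163 mm, so it is the middle-sized one. Next I'll locate the obstacles and work out tool moves for the board push.

```bash
cat >> h.py <<'E'
C0=np.array([666.3,62.2]);YAW=-0.172
Xc=np.array([np.cos(YAW),np.sin(YAW)]);Yc=np.array([-Xc[1],Xc[0]])
def loc(p): d=np.array(p[:2])-C0; return np.array([d@Xc,d@Yc])
def wld(l): return C0+l[0]*Xc+l[1]*Yc
def toolR(xdir,zdir):
    x=np.array(xdir,float);x/=np.linalg.norm(x);z=np.array(zdir,float);z-=z@x*x;z/=np.linalg.norm(z);return np.stack([x,np.cross(z,x),z],1)
def delta(Rt,pt,o=None):
    o=o or readout.get_obs(); Rn=R.from_euler('xyz',o['tcp_rot']).as_matrix()
    return (Rn.T@(np.array(pt)-o['tool_pos'])/10).round(2), R.from_matrix(Rn.T@Rt).as_rotvec().round(4)
def st():
    o=readout.get_obs();print('t',round(o['time'],2),'p',o['tool_pos'].round(1),'F',o['contact_force'].round(1),'q',o['joint_positions'].round(3),'w',round(o['grip_width'],1));Rn=R.from_euler('xyz',o['tcp_rot']).as_matrix();print('R',Rn.round(3).tolist())
    import json;open('log.jsonl','a').write(json.dumps([o['joint_positions'].tolist(),o['tool_pos'].tolist(),o['tcp_rot'].tolist()])+'\n'); return o
E
python3 - <<'E'
from h import *
st()
for n,px,z in [('glue cap',(206.5,189),150),('jar rim',(235,147),98),('brush tips',(203,130),240),('b2',(226,117),240),('tape',(408,178),12)]:
    p=onz('top',px,z); print(n,p.round(),loc(p).round())
for n,s,t in [('brush1',(335,92),(226,117)),('brush2',(305,93),(203,130)),('capglue',(274.5,119),(206.5,189))]: print(n,tri(s,t))
for k in (1,-1):
    Rt=toolR([0,0,-1],[*(k*Yc),0]); print(k,delta(Rt,[*wld((-160,17)),250]))
print(wld((-160,17)))
E
```

```text
t 0.1 p [222.4 475.2 248.1] F [ 0.3 -0.4 -0.7] q [ 0.987  0.343  1.525 -0.     1.275 -0.146] w 91.9
R [[-0.001, -0.906, 0.424], [-0.001, 0.424, 0.906], [-1.0, 0.0, -0.001]]
glue cap [537. 320. 150.] [-171.  232.]
jar rim [652. 256.  98.] [-48. 189.]
brush tips [673. 308. 240.] [-36. 243.]
b2 [703. 253. 240.] [  4. 194.]
tape [ 571. -215.   12.] [ -46. -289.]
brush1 (array([705.67092173, 256.3932047 , 222.75183422]), np.float64(2.1605697598335327))
brush2 (array([661.94958735, 325.03324768, 195.75674349]), np.float64(39.44752779381945))
capglue (array([535.41895747, 322.14869117, 145.11132258]), np.float64(4.746888911532057))
1 (array([ -0.17, -41.83, -21.15]), array([-0.2658, -0.0014, -0.0004]))
-1 (array([ -0.17, -41.83, -21.15]), array([ 2.8758e+00, -6.0000e-04,  2.0000e-03]))
[511.57049504 106.33366396]
```

Emit:
arm_command([
  {"ty": -3.5,"tz": -1.8},
  {"ty": -3.5,"tz": -1.8},
  {"ty": -3.5,"tz": -1.8},
  {"ty": -3.5,"tz": -1.8},
  {"ty": -3.5,"tz": -1.8},
  {"ty": -3.5,"tz": -1.8},
  {"ty": -3.5,"tz": -1.8},
  {"ty": -3.5,"tz": -1.8},
  {"ty": -3.5,"tz": -1.8},
  {"ty": -3.5,"tz": -1.8},
  {"ty": -3.5,"tz": -1.8},
  {"ty": -3.5,"tz": -1.8},
  {"wx": -0.133},
  {"wx": -0.133},
  {"tx": 0},
  {"tx": 0},
])

```text
invalid input at $.plan[0]: expected keys tx, ty, tz, wx, wy, wz, jaw
```

```bash
python3 - <<'E'
from h import *
o=st(); print(loc(o['tool_pos']))
print(delta(toolR([0,0,-1],[*Yc,0]),[*wld((-150,14)),140]))
E
```

```text
t 0.1 p [222.4 475.2 248.1] F [ 0.3 -0.4 -0.7] q [ 0.987  0.343  1.525 -0.     1.275 -0.146] w 91.9
R [[-0.001, -0.906, 0.424], [-0.001, 0.424, 0.906], [-1.0, 0.0, -0.001]]
[-508.07969478  330.93377794]
(array([ 10.83, -42.88, -21.16]), array([-0.2658, -0.0014, -0.0004]))
```

Emit:
arm_command([
  {"tx": 0,"ty": -3.5,"tz": -1.8,"wx": 0,"wy": 0,"wz": 0,"jaw": 1},
  {"tx": 0,"ty": -3.5,"tz": -1.8,"wx": 0,"wy": 0,"wz": 0,"jaw": 1},
  {"tx": 0,"ty": -3.5,"tz": -1.8,"wx": 0,"wy": 0,"wz": 0,"jaw": 1},
  {"tx": 0,"ty": -3.5,"tz": -1.8,"wx": 0,"wy": 0,"wz": 0,"jaw": 1},
  {"tx": 0,"ty": -3.5,"tz": -1.8,"wx": 0,"wy": 0,"wz": 0,"jaw": 1},
  {"tx": 0,"ty": -3.5,"tz": -1.8,"wx": 0,"wy": 0,"wz": 0,"jaw": 1},
  {"tx": 0,"ty": -3.5,"tz": -1.8,"wx": 0,"wy": 0,"wz": 0,"jaw": 1},
  {"tx": 0,"ty": -3.5,"tz": -1.8,"wx": 0,"wy": 0,"wz": 0,"jaw": 1},
  {"tx": 0,"ty": -3.5,"tz": -1.8,"wx": 0,"wy": 0,"wz": 0,"jaw": 1},
  {"tx": 0,"ty": -3.5,"tz": -1.8,"wx": 0,"wy": 0,"wz": 0,"jaw": 1},
  {"tx": 0,"ty": -3.5,"tz": -1.8,"wx": 0,"wy": 0,"wz": 0,"jaw": 1},
  {"tx": 0,"ty": -3.5,"tz": -1.8,"wx": 0,"wy": 0,"wz": 0,"jaw": 1},
  {"tx": 0,"ty": 0,"tz": 0,"wx": -0.133,"wy": 0,"wz": 0,"jaw": 1},
  {"tx": 0,"ty": 0,"tz": 0,"wx": -0.133,"wy": 0,"wz": 0,"jaw": 1},
  {"tx": 0,"ty": 0,"tz": 0,"wx": 0,"wy": 0,"wz": 0,"jaw": 1},
  {"tx": 0,"ty": 0,"tz": 0,"wx": 0,"wy": 0,"wz": 0,"jaw": 1},
])

```text
time: 1.7
tool_pos: [511.2, 101.9, 248.5]
tcp_rot: [1.636, 1.57, 3.031]
contact_force: [0.4, 0.2, 0.5]
grip_width: 91.8
```

```bash
python3 - <<'E'
from h import *
o=st(); print(loc(o['tool_pos']))
print(delta(toolR([0,0,-1],[*Yc,0]),[*wld((-150,14)),120]))
E
```

```text
t 1.7 p [511.2 101.9 248.5] F [0.4 0.2 0.5] q [ 0.05   0.336  1.534  0.     1.272 -1.346] w 91.8
R [[-0.001, -0.985, 0.174], [0.0, 0.174, 0.985], [-1.0, 0.001, -0.0]]
[-159.61236264   12.54890164]
(array([12.85, -0.97,  0.15]), array([-0.0032, -0.    , -0.0005]))
```

Emit:
arm_command([
  {"tx": 3,"ty": -0.5,"tz": 0,"wx": 0,"wy": 0,"wz": 0,"jaw": 1},
  {"tx": 3,"ty": -0.5,"tz": 0,"wx": 0,"wy": 0,"wz": 0,"jaw": 1},
  {"tx": 3,"ty": 0,"tz": 0,"wx": 0,"wy": 0,"wz": 0,"jaw": 1},
  {"tx": 3,"ty": 0,"tz": 0,"wx": 0,"wy": 0,"wz": 0,"jaw": 1},
  {"tx": 2,"ty": 0,"tz": 0,"wx": 0,"wy": 0,"wz": 0,"jaw": 1},
  {"tx": 1.5,"ty": 0,"tz": 0,"wx": 0,"wy": 0,"wz": 0,"jaw": 1},
  {"tx": 0,"ty": 0,"tz": 0,"wx": 0,"wy": 0,"wz": 0,"jaw": 1},
  {"tx": 0,"ty": 0,"tz": 0,"wx": 0,"wy": 0,"wz": 0,"jaw": 1},
])

```text
time: 2.5
tool_pos: [521.3, 100.4, 94.0]
tcp_rot: [0.073, 1.571, 1.471]
contact_force: [-0.0, -0.2, 0.0]
grip_width: 91.9
```

```bash
python3 - <<'E'
from h import *
o=st(); print(loc(o['tool_pos']))
s=imaging.capture('side');t=imaging.capture('top');cv2.imwrite('pics/s1.png',cv2.resize(s[90:250,230:450],(800,582),interpolation=cv2.INTER_CUBIC));cv2.imwrite('pics/t1.png',cv2.resize(t[60:260,200:400],(600,600),interpolation=cv2.INTER_CUBIC))
E
```

```text
t 2.5 p [521.3 100.4  94. ] F [-0.  -0.2  0. ] q [ 0.046  0.527  1.706  0.     0.908 -1.352] w 91.9
R [[0.0, -0.985, 0.172], [0.0, 0.172, 0.985], [-1.0, 0.0, 0.0]]
[-149.38176981   12.8223648 ]
```

View pics/s1.png

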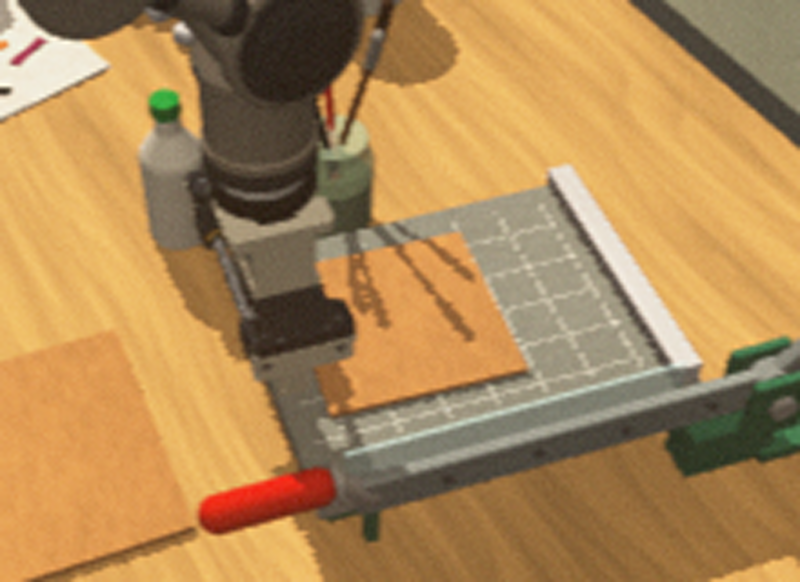

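View pics/t1.png

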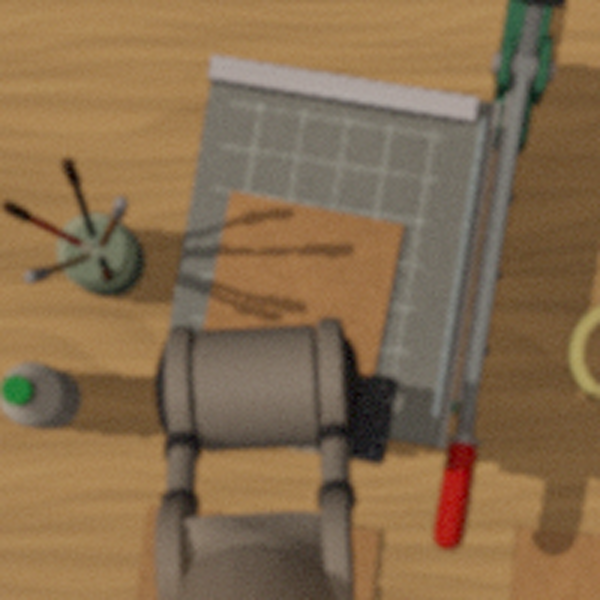

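Emit:
arm_command([
  {"tx": 0.5,"ty": 0,"tz": -0.6,"wx": 0,"wy": 0,"wz": 0,"jaw": 1},
  {"tx": 0.5,"ty": 0,"tz": 0,"wx": 0,"wy": 0,"wz": 0,"jaw": 1},
  {"tx": 0.3,"ty": 0,"tz": 0,"wx": 0,"wy": 0,"wz": 0,"jaw": 1},
  {"tx": 0.2,"ty": 0,"tz": 0,"wx": 0,"wy": 0,"wz": 0,"jaw": 1},
  {"tx": 0,"ty": 0,"tz": 0,"wx": 0,"wy": 0,"wz": 0,"jaw": 1},
  {"tx": 0,"ty": 0,"tz": 0,"wx": 0,"wy": 0,"wz": 0,"jaw": 1},
])

```text
time: 3.2
tool_pos: [520.2, 94.2, 78.7]
tcp_rot: [0.011, 1.571, 1.41]
contact_force: [-0.4, 0.3, 0.3]
grip_width: 91.7
```

```bash
python3 - <<'E'
from h import *
o=st(); print(loc(o['tool_pos']))
s=imaging.capture('side');cv2.imwrite('pics/s2.png',cv2.resize(s[150:220,280:380],(800,560),interpolation=cv2.INTER_CUBIC))
E
```

```text
t 3.2 p [520.2  94.2  78.7] F [-0.4  0.3  0.3] q [ 0.034  0.547  1.726  0.     0.869 -1.365] w 91.7
R [[0.0, -0.985, 0.171], [0.0, 0.171, 0.985], [-1.0, 0.0, 0.0]]
[-149.38213666    6.56466856]
```

View pics/s2.png

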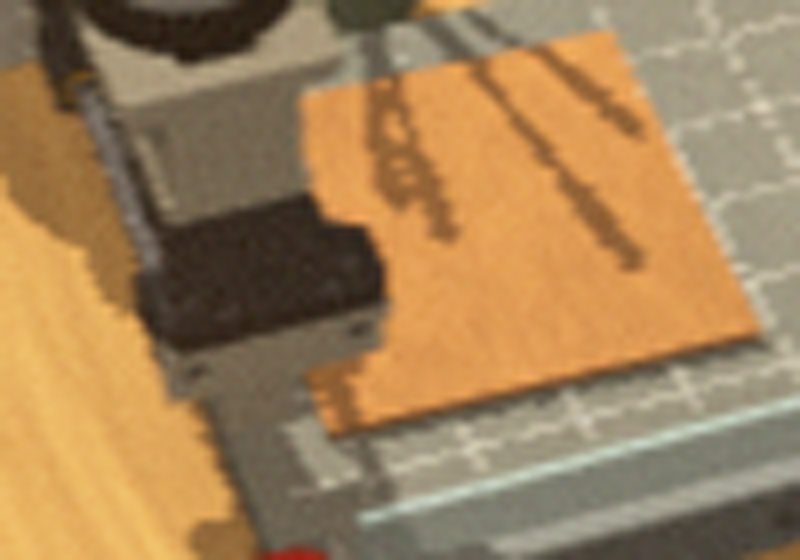

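Emit:
arm_command([
  {"tx": 0,"ty": -0.7,"tz": 0,"wx": 0,"wy": 0,"wz": 0,"jaw": 1},
  {"tx": 0,"ty": -0.7,"tz": 0,"wx": 0,"wy": 0,"wz": 0,"jaw": 1},
  {"tx": 0,"ty": -0.7,"tz": 0,"wx": 0,"wy": 0,"wz": 0,"jaw": 1},
  {"tx": 0,"ty": -0.7,"tz": 0,"wx": 0,"wy": 0,"wz": 0,"jaw": 1},
  {"tx": 0,"ty": -0.7,"tz": 0,"wx": 0,"wy": 0,"wz": 0,"jaw": 1},
  {"tx": 0,"ty": -0.7,"tz": 0,"wx": 0,"wy": 0,"wz": 0,"jaw": 1},
  {"tx": 0,"ty": 0,"tz": 0,"wx": 0,"wy": 0,"wz": 0,"jaw": 1},
])

```text
time: 3.95
tool_pos: [562.8, 86.8, 78.7]
tcp_rot: [-1.378, 1.569, 0.021]
contact_force: [0.3, 0.1, -0.2]
grip_width: 91.6
```

```bash
python3 - <<'E'
from h import *
o=st(); print(loc(o['tool_pos']))
s=imaging.capture('side');cv2.imwrite('pics/s3.png',cv2.resize(s[120:230,280:440],(800,550),interpolation=cv2.INTER_CUBIC))
E
```

```text
t 3.95 p [562.8  86.8  78.7] F [ 0.3  0.1 -0.2] q [ 0.018  0.605  1.608  0.     0.927 -1.38 ] w 91.6
R [[0.001, -0.985, 0.171], [0.0, 0.171, 0.985], [-1.0, -0.001, 0.0]]
[-106.16211219    6.5051809 ]
```

View pics/s3.png

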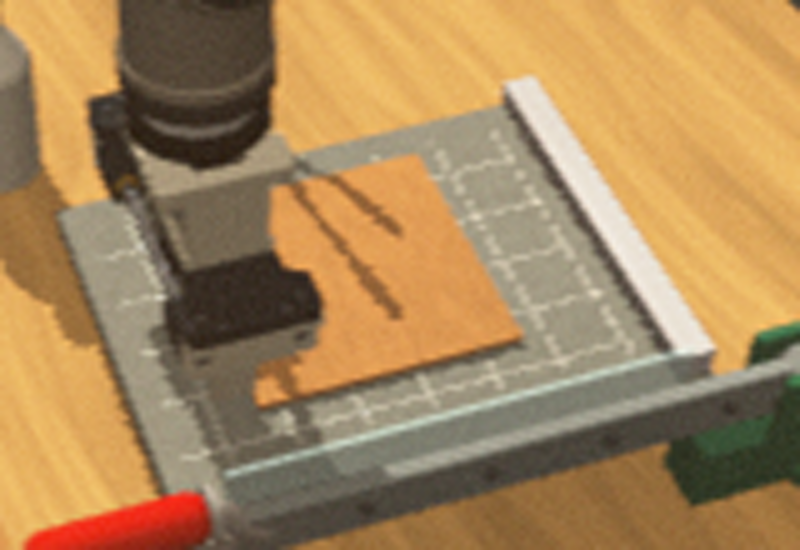

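The fingers have moved the board along the bed, and it is still flat. I'll keep pushing.

Emit:
arm_command([
  {"tx": 0,"ty": -0.7,"tz": 0,"wx": 0,"wy": 0,"wz": 0,"jaw": 1},
  {"tx": 0,"ty": -0.7,"tz": 0,"wx": 0,"wy": 0,"wz": 0,"jaw": 1},
  {"tx": 0,"ty": -0.7,"tz": 0,"wx": 0,"wy": 0,"wz": 0,"jaw": 1},
  {"tx": 0,"ty": -0.7,"tz": 0,"wx": 0,"wy": 0,"wz": 0,"jaw": 1},
  {"tx": 0,"ty": -0.7,"tz": 0,"wx": 0,"wy": 0,"wz": 0,"jaw": 1},
  {"tx": 0,"ty": -0.7,"tz": 0,"wx": 0,"wy": 0,"wz": 0,"jaw": 1},
  {"tx": 0,"ty": -0.7,"tz": 0,"wx": 0,"wy": 0,"wz": 0,"jaw": 1},
  {"tx": 0,"ty": -0.7,"tz": 0,"wx": 0,"wy": 0,"wz": 0,"jaw": 1},
  {"tx": 0,"ty": -0.5,"tz": 0,"wx": 0,"wy": 0,"wz": 0,"jaw": 1},
  {"tx": 0,"ty": 0,"tz": 0,"wx": 0,"wy": 0,"wz": 0,"jaw": 1},
])

```text
time: 5.0
tool_pos: [622.5, 76.4, 78.7]
tcp_rot: [-1.375, 1.57, 0.024]
contact_force: [0.1, 0.8, 0.1]
grip_width: 91.8
```

```bash
python3 - <<'E'
from h import *
o=st(); print(loc(o['tool_pos']))
s=imaging.capture('side');cv2.imwrite('pics/s4.png',cv2.resize(s[120:230,280:440],(800,550),interpolation=cv2.INTER_CUBIC))
E
```

```text
t 5.0 p [622.5  76.4  78.7] F [0.1 0.8 0.1] q [-0.     0.692  1.429  0.     1.02  -1.399] w 91.8
R [[0.001, -0.985, 0.171], [0.0, 0.171, 0.985], [-1.0, -0.001, 0.0]]
[-45.56238727   6.47097487]
```

View pics/s4.png

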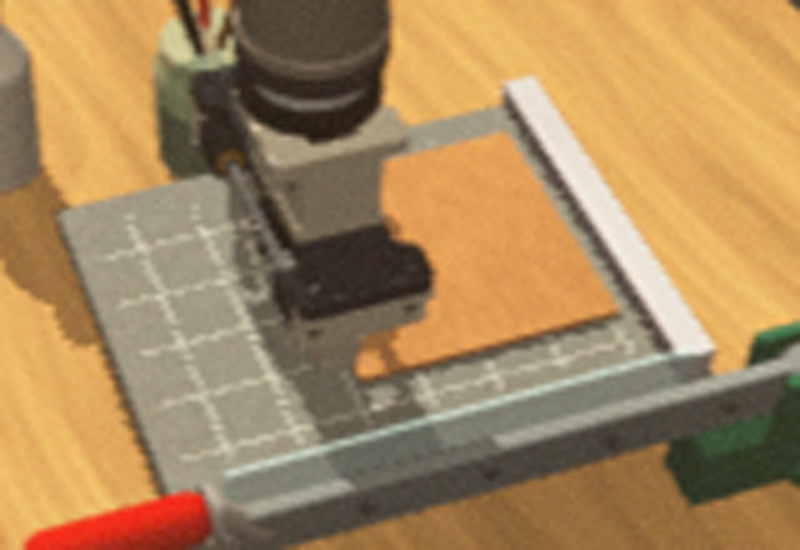

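```bash
python3 - <<'E'
from h import *
for c in [(620,312),(503,133),(357,380)]: print(loc(onz('side',(280+c[0]/5,120+c[1]/5),60)).round(1))
for c in [(672,350),(505,103)]: print('fence foot',loc(onz('side',(280+c[0]/5,120+c[1]/5),55)).round(1))
E
```

```text
[125.1 -61.1]
[123.3  98.9]
[-36.2 -59.8]
fence foot [142.7 -93.1]
fence foot [138.7 129.1]
```

Emit:
arm_command([
  {"tx": 0,"ty": -0.4,"tz": 0,"wx": 0,"wy": 0,"wz": 0,"jaw": 1},
  {"tx": 0,"ty": -0.3,"tz": 0,"wx": 0,"wy": 0,"wz": 0,"jaw": 1},
  {"tx": 0,"ty": -0.2,"tz": 0,"wx": 0,"wy": 0,"wz": 0,"jaw": 1},
  {"tx": 0,"ty": 0,"tz": 0,"wx": 0,"wy": 0,"wz": 0,"jaw": 1},
  {"tx": 0,"ty": 0,"tz": 0,"wx": 0,"wy": 0,"wz": 0,"jaw": 1},
])

```text
time: 5.55
tool_pos: [630.7, 75.1, 78.8]
tcp_rot: [-1.136, 1.57, 0.263]
contact_force: [-0.7, 0.0, -0.3]
grip_width: 91.7
```

Emit:
arm_command([
  {"tx": 0,"ty": -0.1,"tz": 0,"wx": 0,"wy": 0,"wz": 0,"jaw": 1},
  {"tx": 0,"ty": -0.1,"tz": 0,"wx": 0,"wy": 0,"wz": 0,"jaw": 1},
  {"tx": 0,"ty": 0,"tz": 0,"wx": 0,"wy": 0,"wz": 0,"jaw": 1},
])

```text
time: 5.85
tool_pos: [632.3, 74.8, 78.7]
tcp_rot: [1.444, 1.57, 2.843]
contact_force: [-1.9, -0.2, 1.9]
grip_width: 91.5
```

Emit:
arm_command([
  {"tx": 0,"ty": -0.1,"tz": 0,"wx": 0,"wy": 0,"wz": 0,"jaw": 1},
  {"tx": 0,"ty": 0,"tz": 0,"wx": 0,"wy": 0,"wz": 0,"jaw": 1},
])

```text
time: 6.05
tool_pos: [632.5, 74.8, 78.6]
tcp_rot: [1.596, 1.568, 2.995]
contact_force: [-5.1, 0.7, 3.1]
grip_width: 92.0
```

Force is building as the tool stalls, so the board has reached the fence. I'll look before pressing any more.

```bash
python3 - <<'E'
from h import *
o=st(); print(loc(o['tool_pos']))
s=imaging.capture('side');cv2.imwrite('pics/s5.png',cv2.resize(s[130:200,360:430],(600,600),interpolation=cv2.INTER_CUBIC))
E
```

```text
t 6.05 p [632.5  74.8  78.6] F [-5.1  0.7  3.1] q [-0.003  0.709  1.394  0.     1.042 -1.402] w 92.0
R [[-0.003, -0.985, 0.171], [0.0, 0.171, 0.985], [-1.0, 0.003, -0.0]]
[-35.47288697   6.62694791]
```

View pics/s5.png

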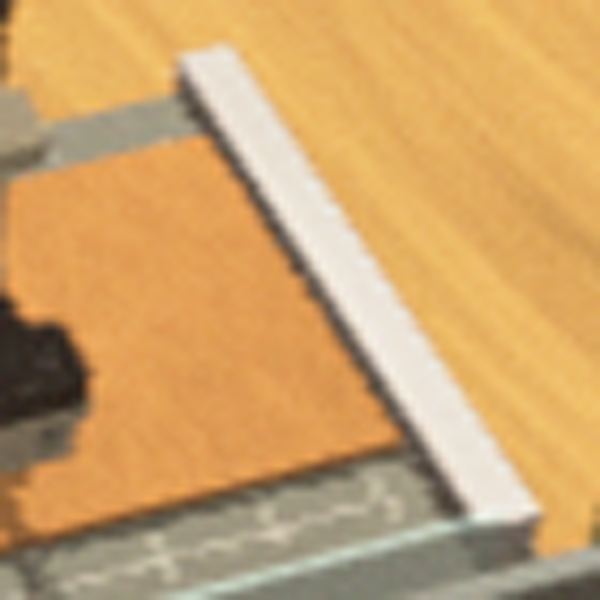

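The board's back edge runs along the fence face with an even strip showing. I'll give it one small press to square it, then back off and lift.

Emit:
arm_command([
  {"tx": 0,"ty": -0.1,"tz": 0,"wx": 0,"wy": 0,"wz": 0,"jaw": 1},
  {"tx": 0,"ty": 0,"tz": 0,"wx": 0,"wy": 0,"wz": 0,"jaw": 1},
])

```text
time: 6.3
tool_pos: [632.7, 74.8, 78.6]
tcp_rot: [1.628, 1.566, 3.028]
contact_force: [-6.9, 1.5, 5.4]
grip_width: 91.7
```

Emit:
arm_command([
  {"tx": 0,"ty": 0.3,"tz": 0,"wx": 0,"wy": 0,"wz": 0,"jaw": 1},
  {"tx": 0,"ty": 1,"tz": 0,"wx": 0,"wy": 0,"wz": 0,"jaw": 1},
  {"tx": 0,"ty": 2,"tz": 0,"wx": 0,"wy": 0,"wz": 0,"jaw": 1},
  {"tx": -2,"ty": 2,"tz": 0,"wx": 0,"wy": 0,"wz": 0,"jaw": 1},
  {"tx": -3,"ty": 3,"tz": 0,"wx": 0,"wy": 0,"wz": 0,"jaw": 0},
  {"tx": -3,"ty": 3,"tz": 0,"wx": 0,"wy": 0,"wz": 0,"jaw": -1},
  {"tx": -3,"ty": 3,"tz": 0,"wx": 0,"wy": 0,"wz": 0,"jaw": -1},
  {"tx": -3,"ty": 3,"tz": 0,"wx": 0,"wy": 0,"wz": 0,"jaw": -1},
  {"tx": -3,"ty": 3,"tz": 0,"wx": 0,"wy": 0,"wz": 0,"jaw": -1},
  {"tx": -3,"ty": 3,"tz": 0,"wx": 0,"wy": 0,"wz": 0,"jaw": -1},
  {"tx": 0,"ty": 0,"tz": 0,"wx": 0,"wy": 0,"wz": 0,"jaw": -1},
])

```text
time: 7.4
tool_pos: [404.3, 114.9, 282.8]
tcp_rot: [-1.279, 1.562, 0.121]
contact_force: [-0.1, 0.5, -0.8]
grip_width: 40.8
```

```bash
python3 - <<'E'
from h import *
o=st(); print(loc(o['tool_pos']))
s=imaging.capture('side');t=imaging.capture('top');cv2.imwrite('pics/s6.png',s);cv2.imwrite('pics/t6.png',t);cv2.imwrite('pics/t6c.png',cv2.resize(t[60:260,200:400],(600,600),interpolation=cv2.INTER_CUBIC))
E
```

```text
t 7.4 p [404.3 114.9 282.8] F [-0.1  0.5 -0.8] q [ 0.094  0.114  1.729  0.     1.29  -1.306] w 40.8
R [[0.008, -0.985, 0.17], [0.001, 0.17, 0.985], [-1.0, -0.008, 0.002]]
[-267.17996859    7.06437388]
```

View pics/s6.png

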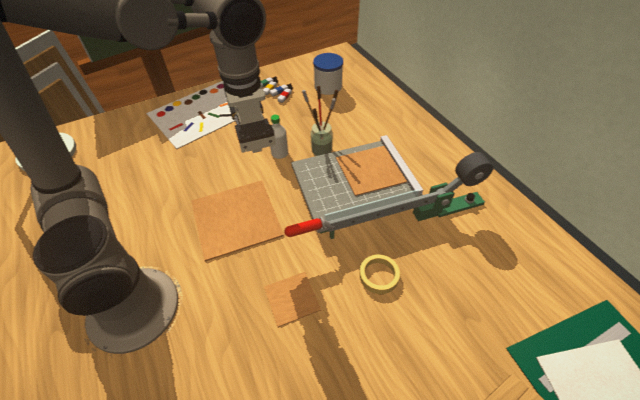

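View pics/t6c.png

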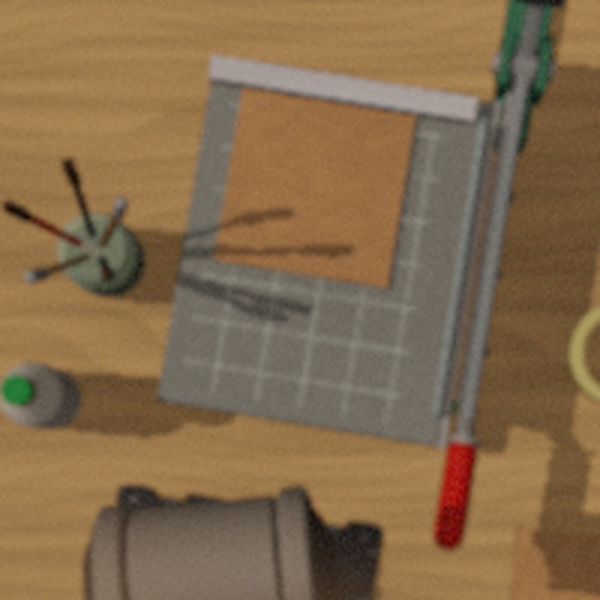

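```bash
cat > meas.py <<'E'
from h import *
def board(t):
    hsv=cv2.cvtColor(t,cv2.COLOR_BGR2HSV)
    m=cv2.inRange(hsv,(5,100,60),(25,255,255));k=np.zeros_like(m)
    roi=np.array([proj('top',[*wld(l),58]) for l in [(-155,125),(133,125),(133,-112),(-155,-112)]]).astype(np.int32)
    cv2.fillPoly(k,[roi],255);k&=m;k=cv2.morphologyEx(k,cv2.MORPH_OPEN,np.ones((3,3)));k=cv2.morphologyEx(k,cv2.MORPH_CLOSE,np.ones((9,9)))
    c,r=quad(k);b=cv2.boxPoints(r);w=np.array([loc(onz('top',x,60)) for x in b]);w=w[np.argsort(w[:,0])]
    f=w[:2][np.argsort(w[:2,1])];bk=w[2:][np.argsort(w[2:,1])]
    print('front',f.round(1).tolist(),'back',bk.round(1).tolist()); a=lambda e:np.arctan2(-(e[1]-e[0])[0],(e[1]-e[0])[1])
    print('centre',w.mean(0).round(1),'angle front/back',a(f).round(4),a(bk).round(4),'x from front edge',(f[:,0].mean()+80).round(1))
E
python3 - <<'E'
from meas import *
board(cv2.imread('pics/top0.png'));board(cv2.imread('pics/t6.png'))
E
```

```text
front [[-126.7, -60.8], [-121.0, 100.3]] back [[33.2, -66.4], [39.3, 95.3]]
centre [-43.8  17.1] angle front/back -0.0358 -0.0378 x from front edge -43.9
front [[-25.8, -60.7], [-25.1, 99.9]] back [[134.3, -61.1], [135.4, 100.1]]
centre [54.7 19.5] angle front/back -0.0047 -0.0065 x from front edge 54.6
```

The board is done: from the front edge its x is about 54.6 mm and its angle about -0.005 rad. Next is the blade. To plan the hand pose under the grip I'll fit the arm's kinematics from the logged joints and poses.

```bash
cat > kin.py <<'E'
from h import *
import json
from scipy.optimize import least_squares
def fk(q,P):
    a1,h,l,a2,d4,e4,d6,l4=P
    Ry=lambda a:R.from_euler('y',a); Rx=lambda a:R.from_euler('x',a)
    # pitch 0 = vertical link along z ; local frame z along link
    B=R.from_euler('z',q[0]); U=B*Ry(q[1]); F=U*Ry(q[2]); W=F*R.from_euler('z',q[3]); H=W*Ry(q[4])
    p=B.apply([a1,l,h])+U.apply([0,0,a2])+F.apply([e4,0,0])+W.apply([0,l4,d4])+H.apply([0,0,d6])
    T=(H*R.from_euler('z',q[5])).as_matrix()
    # tool x = z of T
    return p,T
def data():
    return [json.loads(x) for x in open('log.jsonl')]
def fit(free=range(8),P0=(0,300,76,350,350,0,250,0),reg=None):
    D=data();P0=np.array(P0,float);free=list(free)
    def f(v):
        P=P0.copy();P[free]=v
        r=[fk(d[0],P)[0]-d[1] for d in D]
        return np.concatenate([np.ravel(r),1e-3*(v-P0[free])])
    s=least_squares(f,P0[free]);P=P0.copy();P[free]=s.x;return P,np.abs(s.fun[:-len(free)]).max()
E
python3 - <<'E'
from kin import *
P,e=fit();print(P.round(1),e)
for d in data()[-1:]:
    p,T=fk(d[0],P);print(p,d[1]);Rn=R.from_euler('xyz',d[2]).as_matrix();print(T.round(3),Rn.round(3))
E
```

```text
[-0.000e+00  2.234e+02  7.620e+01  5.062e+02  3.796e+02  4.650e+01
  2.966e+02  2.000e-01] 0.002673782027272864
[404.27418763 114.8891611  282.83299859] [404.2715138471995, 114.88883599885168, 282.8326225731751]
[[-0.17  -0.985  0.008]
 [-0.985  0.17   0.001]
 [-0.002 -0.008 -1.   ]] [[ 0.008 -0.985  0.17 ]
 [ 0.001  0.17   0.985]
 [-1.    -0.008  0.002]]
```

The planar fit matches the logged poses to within micrometres. To separate the remaining tool parameters I'll tilt the tool at this clear spot and refit.

Emit:
arm_command([
  {"tx": 0,"ty": 0,"tz": 0,"wx": 0,"wy": -0.14,"wz": 0,"jaw": -1},
  {"tx": 0,"ty": 0,"tz": 0,"wx": 0,"wy": -0.14,"wz": 0,"jaw": -1},
  {"tx": 0,"ty": 0,"tz": 0,"wx": 0,"wy": -0.14,"wz": 0,"jaw": -1},
  {"tx": 0,"ty": 0,"tz": 0,"wx": 0,"wy": 0,"wz": 0,"jaw": -1},
])

```text
time: 7.9
tool_pos: [405.3, 111.7, 276.7]
tcp_rot: [0.01, 1.149, 1.401]
contact_force: [0.2, 0.0, -0.5]
grip_width: 2.1
```

```bash
python3 - <<'E'
from kin import *
st()
P,e=fit();print(P.round(1),e)
d=data()[-1];p,T=fk(d[0],P);print(p,d[1],T.round(3))
np.save('P.npy',P)
E
```

```text
t 7.9 p [405.3 111.7 276.7] F [ 0.2  0.  -0.5] q [-0.22   0.079  1.861  0.444  1.255 -1.763] w 2.1
R [[0.069, -0.984, 0.163], [0.403, 0.177, 0.898], [-0.912, 0.004, 0.409]]
[  0.  222.9  76.4 506.2 379.6  46.5 296.1  -0. ] 0.0002708918641474156
[405.31435969 111.65191968 276.69815547] [405.3140887973036, 111.65187767289768, 276.6982292239586] [[-0.163 -0.984  0.069]
 [-0.898  0.177  0.403]
 [-0.409  0.004 -0.912]]
```

The full kinematic model now reproduces poses exactly. I'll plan the hand pose under the grip, with the tool pointing left and tilted slightly down, jaws shut and level, and check joint margins along the lift.

```bash
cat >> kin.py <<'E'
LO=np.array([-2.53,-.77,.04,-1,.28,-3.11]);HI=np.array([2.53,2.02,2.7,4.14,2.66,3.11])
def ik(p,Rt,q0,P):
    def f(q):
        a,T=fk(q,P);Rm=np.stack([T[:,2],T[:,1],-T[:,0]],1)
        return np.concatenate([(a-p)/100,(R.from_matrix(Rt.T@Rm)).as_rotvec()])
    s=least_squares(f,np.clip(q0,LO+.01,HI-.01),bounds=(LO,HI));return s.x,np.abs(s.fun).max()
def grip(th): # local x,z of grip centre
    return 190-390*np.cos(th)+25*np.sin(th), 75+390*np.sin(th)+25*np.cos(th)
def target(th,phi,tau,gap=0,along=10,sx=0,sgn=1):
    # phi azimuth of tool x in cutter frame, tau down tilt
    gx,gz=grip(th); c3=np.array([*wld((gx+sx,-150)),gz])
    a=YAW+phi; x=np.array([np.cos(a)*np.cos(tau),np.sin(a)*np.cos(tau),-np.sin(tau)])
    z=np.array([np.sin(a),-np.cos(a),0])*sgn; Rt=toolR(x,z); y=Rt[:,1]; up=y if y[2]>0 else -y
    # finger top face offset 9.5 along up; grip radius 14
    tip=c3-up*(14+9.5+gap)+x*along
    return tip-22*x,Rt
E
python3 - <<'E'
from kin import *
P=np.load('P.npy');q0=np.array(data()[-1][0])
for sgn in (1,-1):
  for phi in (1.57,1.2,.9,.6):
    for tau in (.2,.4):
      q=q0.copy();out=[]
      for th in (0,.25,.5):
        p,Rt=target(th,phi,tau,sgn=sgn);q,e=ik(p,Rt,q,P);out.append((q.round(2).tolist(),round(e,3)))
      print(sgn,phi,tau,out)
E
```

```text
1 1.57 0.2 [([-0.88, 0.98, 1.77, 0.84, 1.63, -1.28], np.float64(0.0)), ([-0.86, 0.8, 1.75, 0.88, 1.75, -1.12], np.float64(0.0)), ([-0.81, 0.69, 1.62, 0.97, 1.87, -0.9], np.float64(0.0))]
1 1.57 0.4 [([-0.86, 0.85, 1.81, 0.8, 1.49, -1.21], np.float64(0.0)), ([-0.84, 0.69, 1.75, 0.81, 1.64, -1.04], np.float64(0.0)), ([-0.79, 0.6, 1.59, 0.87, 1.78, -0.83], np.float64(0.0))]
1 1.2 0.2 [([-1.01, 0.94, 2.06, 1.08, 1.44, -1.44], np.float64(0.0)), ([-0.98, 0.72, 2.04, 1.09, 1.54, -1.23], np.float64(0.0)), ([-0.92, 0.56, 1.92, 1.15, 1.63, -0.96], np.float64(0.0))]
1 1.2 0.4 [([-0.98, 0.8, 2.09, 1.05, 1.29, -1.33], np.float64(0.0)), ([-0.95, 0.58, 2.03, 1.02, 1.42, -1.09], np.float64(0.0)), ([-0.89, 0.45, 1.88, 1.05, 1.53, -0.82], np.float64(0.0))]
1 0.9 0.2 [([-1.1, 0.97, 2.29, 1.34, 1.34, -1.69], np.float64(0.0)), ([-1.06, 0.68, 2.28, 1.32, 1.41, -1.4], np.float64(0.0)), ([-0.97, 0.47, 2.16, 1.36, 1.46, -1.06], np.float64(0.0))]
1 0.9 0.4 [([-1.06, 0.79, 2.32, 1.34, 1.18, -1.54], np.float64(0.0)), ([-1.02, 0.51, 2.27, 1.26, 1.26, -1.19], np.float64(0.0)), ([-0.94, 0.33, 2.11, 1.24, 1.33, -0.
[... 1248 characters left out ...]
0.72, 0.24, 2.07, 0.83, 0.96, -3.11], np.float64(0.715)), ([-0.76, 0.19, 1.95, 0.93, 1.14, -3.11], np.float64(0.541))]
-1 0.9 0.4 [([-0.61, 0.38, 2.11, 0.68, 0.73, -3.11], np.float64(0.743)), ([-0.68, 0.22, 2.06, 0.75, 0.92, -3.11], np.float64(0.585)), ([-0.73, 0.17, 1.92, 0.84, 1.12, -3.11], np.float64(0.426))]
-1 0.6 0.2 [([-0.58, 0.32, 2.24, 0.93, 0.51, -3.11], np.float64(0.898)), ([-0.65, 0.12, 2.23, 0.99, 0.65, -3.11], np.float64(0.71)), ([-0.7, 0.05, 2.13, 1.07, 0.81, -3.11], np.float64(0.534))]
-1 0.6 0.4 [([-0.56, 0.31, 2.25, 0.87, 0.49, -3.11], np.float64(0.724)), ([-0.64, 0.11, 2.22, 0.92, 0.65, -3.11], np.float64(0.546)), ([-0.69, 0.04, 2.1, 0.99, 0.82, -3.11], np.float64(0.382))]
```

```bash
python3 - <<'E'
from kin import *
P=np.load('P.npy');o=readout.get_obs();q0=o['joint_positions']
p,Rt=target(0,1.4,.3,gap=8,along=-90);p=p+[0,0,150]
dp,rv=delta(Rt,p);print(rv,np.linalg.norm(rv),'p',p.round(1))
print('translation in target frame cm',(Rt.T@(p-o['tool_pos'])/10).round(2))
q,e=ik(o['tool_pos'],Rt,q0,P);print('rot at spot',q.round(2),e)
q,e=ik(p,Rt,q,P);print('wpA',q.round(2),e)
p2,_=target(0,1.4,.3,gap=8,along=-90);q,e=ik(p2,Rt,q,P);print('wpB',p2.round(1),q.round(2),e)
x=Rt[:,0]
for k in (44,120,200,296): print('axis back',k,(p2-k*x).round())
E
```

```text
[ 1.5724 -0.7748  0.5694] 1.843087941472137 p [ 404.5 -160.9  253. ]
translation in target frame cm [-23.85  -9.86   9.08]
rot at spot [-0.68  0.32  2.21  1.12  1.51 -1.  ] 5.739708116397469e-13
wpA [-1.09  0.6   1.75  0.81  1.83 -1.  ] 7.99775750358062e-12
wpB [ 404.5 -160.9  103. ] [-1.09  0.87  1.79  0.78  1.61 -1.22] 5.684341886080802e-15
axis back 44 [ 390. -200.  116.]
axis back 120 [ 366. -269.  138.]
axis back 200 [ 340. -341.  162.]
axis back 296 [ 309. -427.  190.]
```

Emit:
arm_command([
  {"tx": 0,"ty": 0,"tz": 0,"wx": 0.112,"wy": -0.055,"wz": 0.041,"jaw": -1},
  {"tx": 0,"ty": 0,"tz": 0,"wx": 0.112,"wy": -0.055,"wz": 0.041,"jaw": -1},
  {"tx": 0,"ty": 0,"tz": 0,"wx": 0.112,"wy": -0.055,"wz": 0.041,"jaw": -1},
  {"tx": 0,"ty": 0,"tz": 0,"wx": 0.112,"wy": -0.055,"wz": 0.041,"jaw": -1},
  {"tx": 0,"ty": 0,"tz": 0,"wx": 0.112,"wy": -0.055,"wz": 0.041,"jaw": -1},
  {"tx": 0,"ty": 0,"tz": 0,"wx": 0.112,"wy": -0.055,"wz": 0.041,"jaw": -1},
  {"tx": 0,"ty": 0,"tz": 0,"wx": 0.112,"wy": -0.055,"wz": 0.041,"jaw": -1},
  {"tx": 0,"ty": 0,"tz": 0,"wx": 0.112,"wy": -0.055,"wz": 0.041,"jaw": -1},
  {"tx": 0,"ty": 0,"tz": 0,"wx": 0.112,"wy": -0.055,"wz": 0.041,"jaw": -1},
  {"tx": 0,"ty": 0,"tz": 0,"wx": 0.112,"wy": -0.055,"wz": 0.041,"jaw": -1},
  {"tx": 0,"ty": 0,"tz": 0,"wx": 0.112,"wy": -0.055,"wz": 0.041,"jaw": -1},
  {"tx": 0,"ty": 0,"tz": 0,"wx": 0.112,"wy": -0.055,"wz": 0.041,"jaw": -1},
  {"tx": 0,"ty": 0,"tz": 0,"wx": 0.112,"wy": -0.055,"wz": 0.041,"jaw": -1},
  {"tx": 0,"ty": 0,"tz": 0,"wx": 0.112,"wy": -0.055,"wz": 0.041,"jaw": -1},
  {"tx": 0,"ty": 0,"tz": 0,"wx": 0,"wy": 0,"wz": 0,"jaw": -1},
  {"tx": 0,"ty": 0,"tz": 0,"wx": 0,"wy": 0,"wz": 0,"jaw": -1},
])

```text
time: 9.5
tool_pos: [404.9, 114.4, 278.0]
tcp_rot: [1.567, 0.303, 1.245]
contact_force: [-0.1, 0.8, 0.0]
grip_width: 0.6
```

```bash
python3 - <<'E'
from kin import *
st();p,Rt=target(0,1.4,.3,gap=8,along=-90);p=p+[0,0,150];print(delta(Rt,p))
E
```

```text
t 9.5 p [404.9 114.4 278. ] F [-0.1  0.8  0. ] q [-0.674  0.322  2.204  1.117  1.515 -1.   ] w 0.6
R [[0.306, 0.092, 0.948], [0.904, 0.284, -0.32], [-0.298, 0.954, 0.003]]
(array([-24.15, -10.19,   8.75]), array([ 0.0083, -0.0158,  0.0029]))
```

Emit:
arm_command([
  {"tx": -3,"ty": -1.3,"tz": 1.1,"wx": 0.008,"wy": -0.016,"wz": 0.003,"jaw": -1},
  {"tx": -3,"ty": -1.3,"tz": 1.1,"wx": 0,"wy": 0,"wz": 0,"jaw": -1},
  {"tx": -3,"ty": -1.3,"tz": 1.1,"wx": 0,"wy": 0,"wz": 0,"jaw": -1},
  {"tx": -3,"ty": -1.3,"tz": 1.1,"wx": 0,"wy": 0,"wz": 0,"jaw": -1},
  {"tx": -3,"ty": -1.3,"tz": 1.1,"wx": 0,"wy": 0,"wz": 0,"jaw": -1},
  {"tx": -3,"ty": -1.3,"tz": 1.1,"wx": 0,"wy": 0,"wz": 0,"jaw": -1},
  {"tx": -3,"ty": -1.3,"tz": 1.1,"wx": 0,"wy": 0,"wz": 0,"jaw": -1},
  {"tx": -3,"ty": -1.1,"tz": 1.0,"wx": 0,"wy": 0,"wz": 0,"jaw": -1},
  {"tx": 0,"ty": 0,"tz": 0,"wx": 0,"wy": 0,"wz": 0,"jaw": -1},
])

```text
time: 10.4
tool_pos: [399.9, -163.0, 250.6]
tcp_rot: [1.568, 0.303, 1.223]
contact_force: [0.6, 0.2, -0.5]
grip_width: 0.3
```

```bash
python3 - <<'E'
from kin import *
st();p,Rt=target(0,1.4,.3,gap=8,along=-90);print(delta(Rt,p))
cv2.imwrite('pics/s7.png',imaging.capture('side'))
E
```

```text
t 10.4 p [ 399.9 -163.   250.6] F [ 0.6  0.2 -0.5] q [-1.1    0.599  1.761  0.802  1.822 -1.014] w 0.3
R [[0.325, 0.099, 0.941], [0.898, 0.281, -0.34], [-0.298, 0.955, 0.003]]
(array([  4.74, -13.99,   0.32]), array([0.0015, 0.0043, 0.0025]))
```

View pics/s7.png

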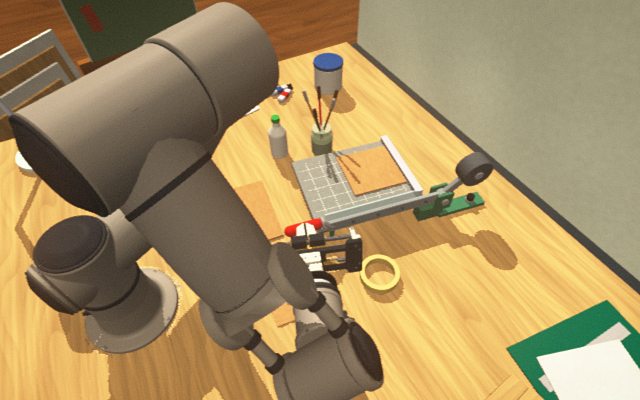

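The side view shows the shut fingers at about (310,235), to the right of the red grip, pointing left. The tape at (380,273) is clear of the hand. Next I'll descend.

Emit:
arm_command([
  {"tx": 0.8,"ty": -2.4,"tz": 0.1,"wx": 0,"wy": 0,"wz": 0,"jaw": -1},
  {"tx": 0.8,"ty": -2.4,"tz": 0.1,"wx": 0,"wy": 0,"wz": 0,"jaw": -1},
  {"tx": 0.8,"ty": -2.4,"tz": 0.1,"wx": 0,"wy": 0,"wz": 0,"jaw": -1},
  {"tx": 0.8,"ty": -2.4,"tz": 0,"wx": 0,"wy": 0,"wz": 0,"jaw": -1},
  {"tx": 0.8,"ty": -2.4,"tz": 0,"wx": 0,"wy": 0,"wz": 0,"jaw": -1},
  {"tx": 0.7,"ty": -2,"tz": 0,"wx": 0,"wy": 0,"wz": 0,"jaw": -1},
  {"tx": 0,"ty": 0,"tz": 0,"wx": 0,"wy": 0,"wz": 0,"jaw": -1},
  {"tx": 0,"ty": 0,"tz": 0,"wx": 0,"wy": 0,"wz": 0,"jaw": -1},
])

```text
time: 11.25
tool_pos: [403.7, -156.0, 104.6]
tcp_rot: [1.57, 0.297, 1.226]
contact_force: [-0.4, 0.2, -0.7]
grip_width: 0.2
```

```bash
python3 - <<'E'
from kin import *
st();p,Rt=target(0,1.4,.3,gap=8,along=10);print(delta(Rt,p))
s=imaging.capture('side');cv2.imwrite('pics/s8.png',cv2.resize(s[190:310,250:410],(800,600),interpolation=cv2.INTER_CUBIC))
t=imaging.capture('top');cv2.imwrite('pics/t8.png',cv2.resize(t[150:300,300:450],(600,600),interpolation=cv2.INTER_CUBIC))
E
```

```text
t 11.25 p [ 403.7 -156.   104.6] F [-0.4  0.2 -0.7] q [-1.087  0.867  1.802  0.782  1.604 -1.229] w 0.2
R [[0.323, 0.099, 0.941], [0.9, 0.276, -0.338], [-0.293, 0.956, 0.0]]
(array([ 9.63, -0.31,  0.23]), array([-0.0001,  0.0017, -0.0027]))
```

View pics/s8.png

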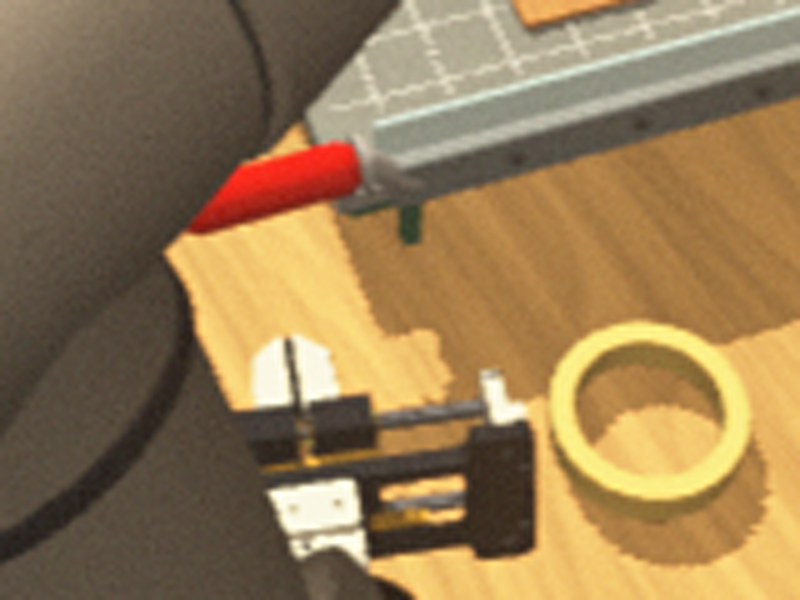

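View pics/t8.png

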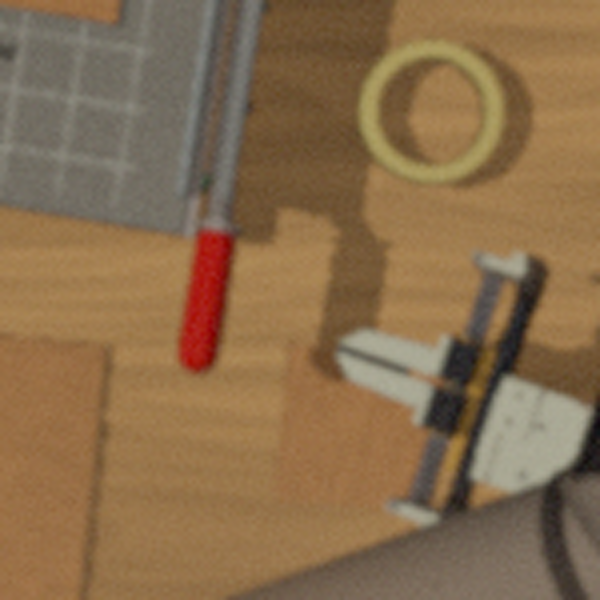

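Emit:
arm_command([
  {"tx": 1.5,"ty": -0.3,"tz": 0.2,"wx": 0,"wy": 0,"wz": 0,"jaw": -1},
  {"tx": 1.5,"ty": 0,"tz": 0,"wx": 0,"wy": 0,"wz": 0,"jaw": -1},
  {"tx": 1.5,"ty": 0,"tz": 0,"wx": 0,"wy": 0,"wz": 0,"jaw": -1},
  {"tx": 1.5,"ty": 0,"tz": 0,"wx": 0,"wy": 0,"wz": 0,"jaw": -1},
  {"tx": 1.5,"ty": 0,"tz": 0,"wx": 0,"wy": 0,"wz": 0,"jaw": -1},
  {"tx": 1,"ty": 0,"tz": 0,"wx": 0,"wy": 0,"wz": 0,"jaw": -1},
  {"tx": 1,"ty": 0,"tz": 0,"wx": 0,"wy": 0,"wz": 0,"jaw": -1},
  {"tx": 0,"ty": 0,"tz": 0,"wx": 0,"wy": 0,"wz": 0,"jaw": -1},
])

```text
time: 12.15
tool_pos: [435.9, -71.5, 73.2]
tcp_rot: [1.571, 0.297, 1.226]
contact_force: [-0.3, 0.0, -0.8]
grip_width: 0.0
```

```bash
python3 - <<'E'
from kin import *
st();p,Rt=target(0,1.4,.3,gap=0,along=10);print(delta(Rt,p))
s=imaging.capture('side');cv2.imwrite('pics/s9.png',cv2.resize(s[190:310,250:410],(800,600),interpolation=cv2.INTER_CUBIC))
t=imaging.capture('top');cv2.imwrite('pics/t9.png',cv2.resize(t[150:300,300:450],(600,600),interpolation=cv2.INTER_CUBIC))
E
```

```text
t 12.15 p [435.9 -71.5  73.2] F [-0.3  0.  -0.8] q [-0.942  0.907  1.916  0.92   1.461 -1.307] w 0.0
R [[0.324, 0.099, 0.941], [0.9, 0.275, -0.338], [-0.292, 0.956, -0.0]]
(array([0.07, 0.85, 0.04]), array([-0.0011,  0.0023, -0.0032]))
```

View pics/s9.png

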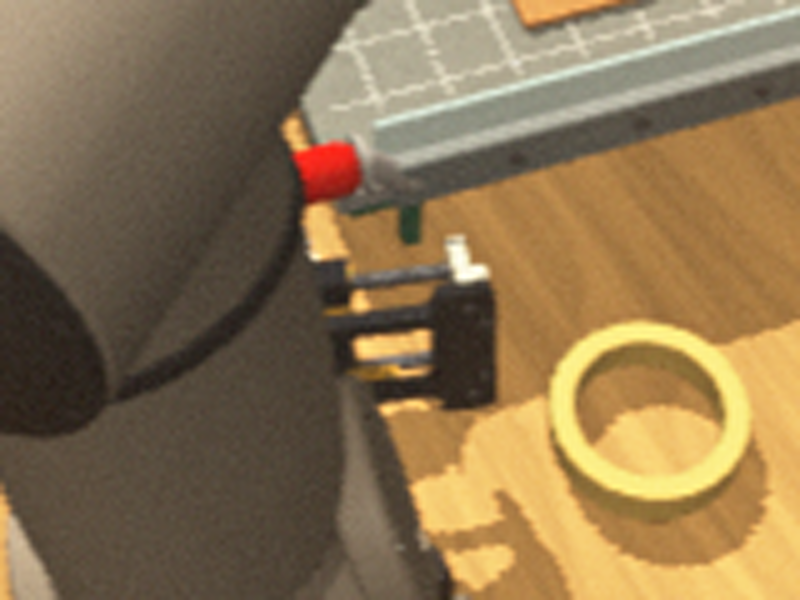

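View pics/t9.png

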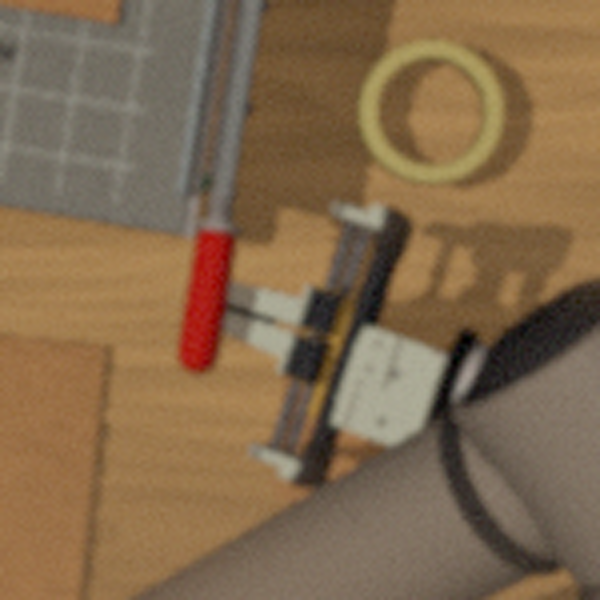

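The top view shows the fingertips under the red grip's middle at crop (215,300). I'll work out the arc deltas.

```bash
python3 - <<'E'
from kin import *
P=np.load('P.npy');o=readout.get_obs();Rn=R.from_euler('xyz',o['tcp_rot']).as_matrix()
pr=None;q=o['joint_positions']
for th in np.arange(0,.66,.05):
    gx,gz=grip(th); c=np.array([*wld((gx,-150)),gz-14*np.cos(th)])+0
    c[:2]+=14*np.sin(th)*Xc*1.0  # underside moves rearwards? normal of grip
    p,_=target(th,1.4,.3,along=14)
    q,e=ik(p,Rn,q,P)
    if pr is not None: print(round(th,2),(Rn.T@(p-pr)/10).round(2),'z',p[2].round(),q.round(2),round(e,4))
    pr=p
E
```

```text
0.05 [-0.54  1.87  0.17] z 99.0 [-0.93  0.85  1.93  0.93  1.48 -1.27] 0.0
0.1 [-0.52  1.86  0.27] z 119.0 [-0.92  0.81  1.92  0.93  1.51 -1.23] 0.0
0.15 [-0.5   1.85  0.36] z 138.0 [-0.92  0.77  1.92  0.94  1.53 -1.19] 0.0
0.2 [-0.48  1.84  0.46] z 157.0 [-0.91  0.73  1.91  0.94  1.56 -1.15] 0.0
0.25 [-0.46  1.82  0.55] z 176.0 [-0.9   0.7   1.89  0.95  1.59 -1.11] 0.0
0.3 [-0.43  1.79  0.64] z 194.0 [-0.9   0.67  1.87  0.96  1.61 -1.07] 0.0
0.35 [-0.41  1.77  0.73] z 212.0 [-0.89  0.64  1.84  0.97  1.64 -1.02] 0.0
0.4 [-0.38  1.73  0.82] z 230.0 [-0.87  0.62  1.82  0.98  1.66 -0.97] 0.0
0.45 [-0.35  1.7   0.91] z 247.0 [-0.86  0.6   1.78  0.99  1.68 -0.92] 0.0
0.5 [-0.32  1.65  0.99] z 264.0 [-0.85  0.58  1.75  1.01  1.7  -0.88] 0.0
0.55 [-0.3   1.61  1.07] z 280.0 [-0.84  0.57  1.71  1.02  1.72 -0.83] 0.0
0.6 [-0.27  1.56  1.15] z 296.0 [-0.82  0.56  1.67  1.04  1.74 -0.78] 0.0
0.65 [-0.24  1.5   1.22] z 311.0 [-0.81  0.56  1.62  1.05  1.76 -0.73] 0.0
```

First I make gentle contact and lift a little, then check.

Emit:
arm_command([
  {"tx": 0.4,"ty": 0.3,"tz": 0,"wx": 0,"wy": 0,"wz": 0,"jaw": -1},
  {"tx": 0,"ty": 0.3,"tz": 0,"wx": 0,"wy": 0,"wz": 0,"jaw": -1},
  {"tx": 0,"ty": 0.3,"tz": 0,"wx": 0,"wy": 0,"wz": 0,"jaw": -1},
  {"tx": -0.1,"ty": 0.3,"tz": 0,"wx": 0,"wy": 0,"wz": 0,"jaw": -1},
  {"tx": -0.2,"ty": 0.5,"tz": 0,"wx": 0,"wy": 0,"wz": 0,"jaw": -1},
  {"tx": -0.2,"ty": 0.6,"tz": 0.1,"wx": 0,"wy": 0,"wz": 0,"jaw": -1},
  {"tx": -0.2,"ty": 0.6,"tz": 0.1,"wx": 0,"wy": 0,"wz": 0,"jaw": -1},
  {"tx": -0.2,"ty": 0.7,"tz": 0.1,"wx": 0,"wy": 0,"wz": 0,"jaw": -1},
])

```text
time: 13.05
tool_pos: [440.6, -68.3, 109.9]
tcp_rot: [1.57, 0.297, 1.225]
contact_force: [-1.5, 0.3, -2.5]
grip_width: 0.3
```

```bash
python3 - <<'E'
from kin import *
st()
s=imaging.capture('side');cv2.imwrite('pics/s10.png',s)
t=imaging.capture('top');cv2.imwrite('pics/t10.png',cv2.resize(t[150:300,300:450],(600,600),interpolation=cv2.INTER_CUBIC))
E
```

```text
t 13.05 p [440.6 -68.3 109.9] F [-1.5  0.3 -2.5] q [-0.931  0.828  1.924  0.926  1.5   -1.248] w 0.3
R [[0.324, 0.099, 0.941], [0.899, 0.276, -0.339], [-0.293, 0.956, 0.0]]
```

View pics/s10.png

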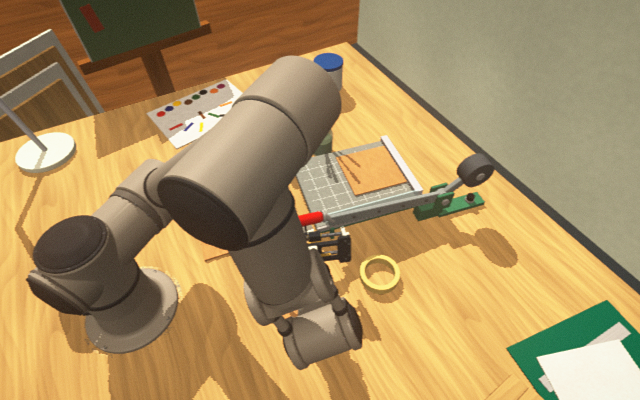

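View pics/t10.png

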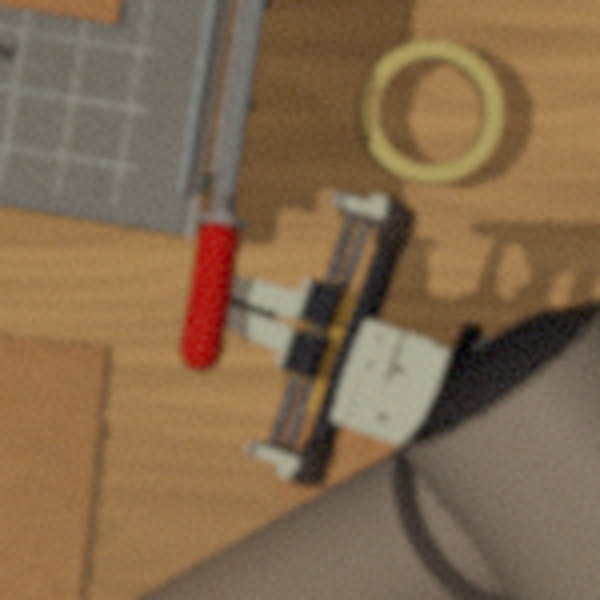

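The grip has lifted slightly and pushes down on the fingers with about 2.5 N. I'll continue along the arc at about 0.25 rad/s.

Emit:
arm_command([
  {"tx": -0.25,"ty": 0.9,"tz": 0.15,"wx": 0,"wy": 0,"wz": 0,"jaw": -1},
  {"tx": -0.25,"ty": 0.9,"tz": 0.15,"wx": 0,"wy": 0,"wz": 0,"jaw": -1},
  {"tx": -0.25,"ty": 0.9,"tz": 0.2,"wx": 0,"wy": 0,"wz": 0,"jaw": -1},
  {"tx": -0.25,"ty": 0.9,"tz": 0.2,"wx": 0,"wy": 0,"wz": 0,"jaw": -1},
  {"tx": -0.25,"ty": 0.9,"tz": 0.25,"wx": 0,"wy": 0,"wz": 0,"jaw": -1},
  {"tx": -0.2,"ty": 0.9,"tz": 0.25,"wx": 0,"wy": 0,"wz": 0,"jaw": -1},
  {"tx": -0.2,"ty": 0.9,"tz": 0.3,"wx": 0,"wy": 0,"wz": 0,"jaw": -1},
  {"tx": -0.2,"ty": 0.9,"tz": 0.3,"wx": 0,"wy": 0,"wz": 0,"jaw": -1},
])

```text
time: 13.95
tool_pos: [459.1, -71.4, 184.4]
tcp_rot: [1.57, 0.297, 1.224]
contact_force: [-0.8, -1.5, -0.7]
grip_width: 0.6
```

```bash
python3 - <<'E'
from kin import *
st()
p,Rt=target(.3,1.4,.3,along=14);print(delta(Rt,p))
s=imaging.capture('side');cv2.imwrite('pics/s11.png',s[100:340,200:520])
t=imaging.capture('top');cv2.imwrite('pics/t11.png',cv2.resize(t[150:300,300:450],(600,600),interpolation=cv2.INTER_CUBIC))
E
```

```text
t 13.95 p [459.1 -71.4 184.4] F [-0.8 -1.5 -0.7] q [-0.904  0.687  1.876  0.947  1.602 -1.089] w 0.6
R [[0.325, 0.099, 0.94], [0.899, 0.276, -0.34], [-0.293, 0.956, 0.001]]
(array([0.03, 1.02, 0.31]), array([-0.0003,  0.0041, -0.0026]))
```

View pics/s11.png

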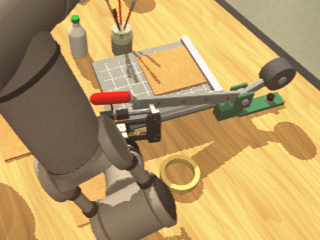

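View pics/t11.png

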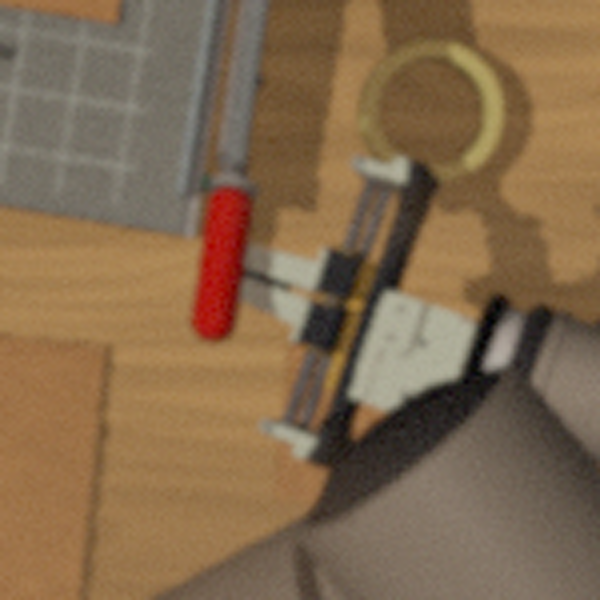

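Emit:
arm_command([
  {"tx": -0.2,"ty": 0.9,"tz": 0.3,"wx": 0,"wy": 0,"wz": 0,"jaw": -1},
  {"tx": -0.2,"ty": 0.9,"tz": 0.35,"wx": 0,"wy": 0,"wz": 0,"jaw": -1},
  {"tx": -0.2,"ty": 0.9,"tz": 0.35,"wx": 0,"wy": 0,"wz": 0,"jaw": -1},
  {"tx": -0.2,"ty": 0.9,"tz": 0.4,"wx": 0,"wy": 0,"wz": 0,"jaw": -1},
  {"tx": -0.2,"ty": 0.8,"tz": 0.4,"wx": 0,"wy": 0,"wz": 0,"jaw": -1},
  {"tx": -0.2,"ty": 0.7,"tz": 0.35,"wx": 0,"wy": 0,"wz": 0,"jaw": -1},
  {"tx": -0.15,"ty": 0.6,"tz": 0.3,"wx": 0,"wy": 0,"wz": 0,"jaw": -1},
  {"tx": -0.1,"ty": 0.5,"tz": 0.25,"wx": 0,"wy": 0,"wz": 0,"jaw": -1},
])

```text
time: 14.85
tool_pos: [485.9, -76.4, 247.7]
tcp_rot: [1.57, 0.297, 1.224]
contact_force: [0.1, 0.7, 0.1]
grip_width: 0.5
```

```bash
python3 - <<'E'
from kin import *
st()
p,Rt=target(.45,1.4,.3,along=14);print(delta(Rt,p))
s=imaging.capture('side');cv2.imwrite('pics/s12.png',cv2.resize(s[130:310,280:520],(800,600)))
E
```

```text
t 14.85 p [485.9 -76.4 247.7] F [0.1 0.7 0.1] q [-0.869  0.598  1.782  0.987  1.688 -0.926] w 0.5
R [[0.325, 0.099, 0.941], [0.899, 0.276, -0.34], [-0.293, 0.956, 0.001]]
(array([0.33, 0.04, 0.07]), array([-0.0002,  0.004 , -0.0025]))
```

View pics/s12.png

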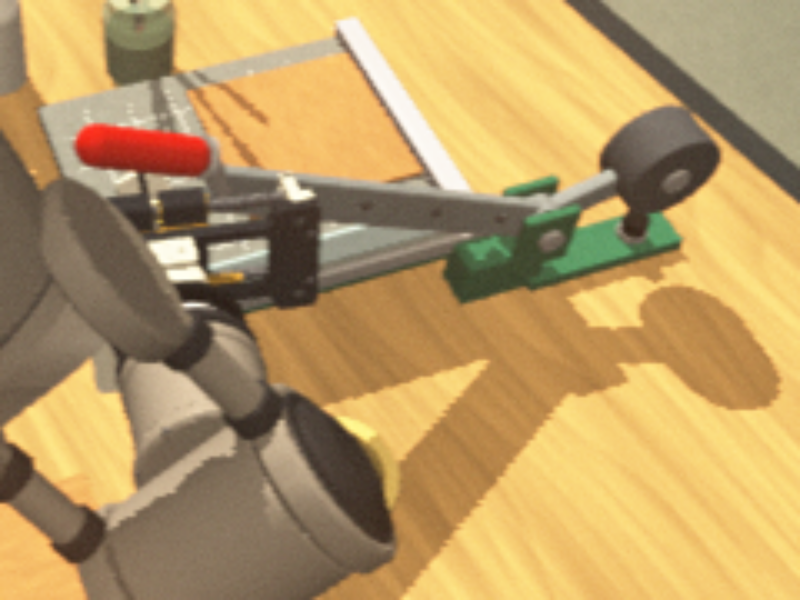

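The arm is near its balance point: the force is about zero and the model angle is about 0.45. I'll carry on slowly past it.

Emit:
arm_command([
  {"tx": -0.05,"ty": 0.5,"tz": 0.3,"wx": 0,"wy": 0,"wz": 0,"jaw": -1},
  {"tx": -0.05,"ty": 0.5,"tz": 0.3,"wx": 0,"wy": 0,"wz": 0,"jaw": -1},
  {"tx": -0.1,"ty": 0.5,"tz": 0.3,"wx": 0,"wy": 0,"wz": 0,"jaw": -1},
  {"tx": -0.1,"ty": 0.5,"tz": 0.3,"wx": 0,"wy": 0,"wz": 0,"jaw": -1},
  {"tx": 0,"ty": 0,"tz": 0,"wx": 0,"wy": 0,"wz": 0,"jaw": -1},
  {"tx": 0,"ty": 0,"tz": 0,"wx": 0,"wy": 0,"wz": 0,"jaw": -1},
])

```text
time: 15.5
tool_pos: [497.8, -77.6, 267.1]
tcp_rot: [1.57, 0.298, 1.224]
contact_force: [0.4, -1.0, 0.6]
grip_width: 0.2
```

```bash
python3 - <<'E'
from kin import *
st()
s=imaging.capture('side');cv2.imwrite('pics/s13.png',cv2.resize(s[130:310,280:520],(800,600)))
E
```

```text
t 15.5 p [497.8 -77.6 267.1] F [ 0.4 -1.   0.6] q [-0.853  0.579  1.741  1.005  1.711 -0.869] w 0.2
R [[0.325, 0.099, 0.941], [0.899, 0.276, -0.34], [-0.293, 0.956, 0.001]]
```

View pics/s13.png

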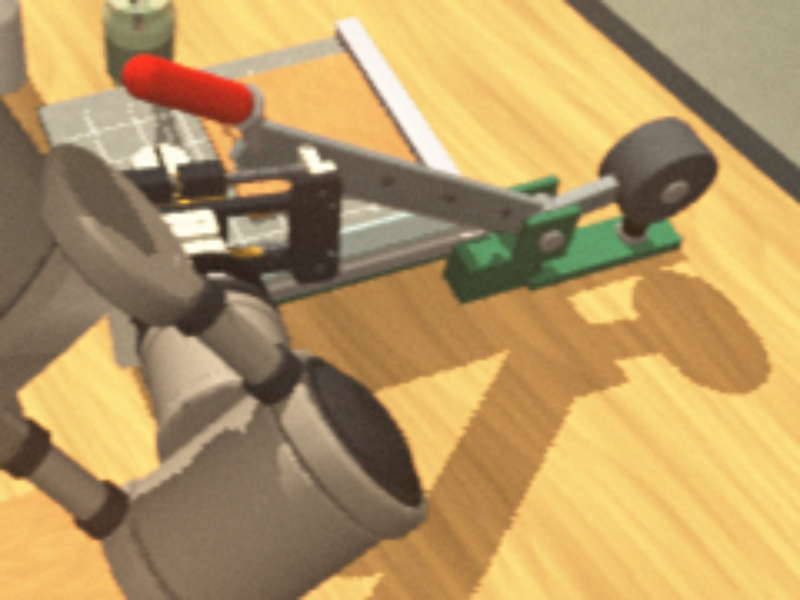

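The arm has left the fingers and is rising by itself. I'll wait, with the hand kept below it, and then check.

Emit:
arm_command([
  {"tx": 0,"ty": 0,"tz": 0,"wx": 0,"wy": 0,"wz": 0,"jaw": -1},
  {"tx": 0,"ty": 0,"tz": 0,"wx": 0,"wy": 0,"wz": 0,"jaw": -1},
  {"tx": 0,"ty": 0,"tz": 0,"wx": 0,"wy": 0,"wz": 0,"jaw": -1},
  {"tx": 0,"ty": 0,"tz": 0,"wx": 0,"wy": 0,"wz": 0,"jaw": -1},
  {"tx": 0,"ty": 0,"tz": 0,"wx": 0,"wy": 0,"wz": 0,"jaw": -1},
  {"tx": 0,"ty": 0,"tz": 0,"wx": 0,"wy": 0,"wz": 0,"jaw": -1},
  {"tx": 0,"ty": 0,"tz": 0,"wx": 0,"wy": 0,"wz": 0,"jaw": -1},
  {"tx": 0,"ty": 0,"tz": 0,"wx": 0,"wy": 0,"wz": 0,"jaw": -1},
])

```text
time: 16.35
tool_pos: [497.9, -77.6, 267.1]
tcp_rot: [1.57, 0.298, 1.224]
contact_force: [-0.3, 0.3, -0.5]
grip_width: 0.8
```

```bash
python3 - <<'E'
from kin import *
st()
s=imaging.capture('side');cv2.imwrite('pics/s14.png',s)
E
```

```text
t 16.35 p [497.9 -77.6 267.1] F [-0.3  0.3 -0.5] q [-0.853  0.579  1.741  1.006  1.711 -0.869] w 0.8
R [[0.325, 0.099, 0.94], [0.899, 0.276, -0.34], [-0.293, 0.956, 0.001]]
```

View pics/s14.png

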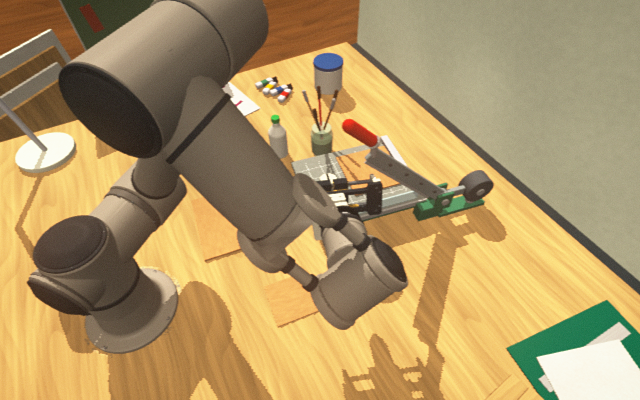

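The arm is up: the grip is at (360,132), well above the hand. I'll withdraw along the finger axis and back towards the robot.

Emit:
arm_command([
  {"tx": -1,"ty": 0,"tz": 0,"wx": 0,"wy": 0,"wz": 0,"jaw": -1},
  {"tx": -2,"ty": 0,"tz": 0,"wx": 0,"wy": 0,"wz": 0,"jaw": -1},
  {"tx": -2.5,"ty": 0,"tz": 0,"wx": 0,"wy": 0,"wz": 0,"jaw": -1},
  {"tx": -2.5,"ty": 0,"tz": -1,"wx": 0,"wy": 0,"wz": 0,"jaw": -1},
  {"tx": -2.5,"ty": 0,"tz": -1,"wx": 0,"wy": 0,"wz": 0,"jaw": -1},
  {"tx": -2.5,"ty": 0,"tz": -2,"wx": 0,"wy": 0,"wz": 0,"jaw": -1},
  {"tx": -2,"ty": 0,"tz": -2,"wx": 0,"wy": 0,"wz": 0,"jaw": -1},
  {"tx": -1,"ty": 0,"tz": -2,"wx": 0,"wy": 0,"wz": 0,"jaw": -1},
  {"tx": 0,"ty": 0,"tz": 0,"wx": 0,"wy": 0,"wz": 0,"jaw": -1},
  {"tx": 0,"ty": 0,"tz": 0,"wx": 0,"wy": 0,"wz": 0,"jaw": -1},
  {"tx": 0,"ty": 0,"tz": 0,"wx": 0,"wy": 0,"wz": 0,"jaw": -1},
])

```text
time: 17.5
tool_pos: [371.1, -194.3, 313.9]
tcp_rot: [1.57, 0.298, 1.224]
contact_force: [-0.1, 0.1, 0.0]
grip_width: 0.4
```

```bash
python3 - <<'E'
from kin import *
from meas import board
st();P=np.load('P.npy')
s=imaging.capture('side');t=imaging.capture('top');cv2.imwrite('pics/s15.png',s);cv2.imwrite('pics/t15.png',t)
board(t)
def red(img,lo,hi):
    h=cv2.cvtColor(img,cv2.COLOR_BGR2HSV);m=((h[...,0]<8)|(h[...,0]>172))&(h[...,1]>170)&(h[...,2]>90);m=m.astype(np.uint8)*255
    k=np.zeros_like(m);k[lo[1]:hi[1],lo[0]:hi[0]]=m[lo[1]:hi[1],lo[0]:hi[0]];return quad(k)[1][0]
a=red(s,(335,110),(400,160));b=red(t,(330,60),(400,240));g,e=tri(a,b);print(a,b,g.round(1),e.round(1),loc(g).round(1))
for th in (.7,.74,.785): print(th,np.round(grip(th),1))
lx=loc(g)[0];print('angle',np.arctan2(g[2]-75,190-lx)-np.arctan2(25,390))
E
```

```text
t 17.5 p [ 371.1 -194.3  313.9] F [-0.1  0.1  0. ] q [-1.176  0.52   1.681  0.781  1.978 -0.935] w 0.4
R [[0.325, 0.099, 0.941], [0.899, 0.276, -0.34], [-0.293, 0.956, 0.001]]
front [[-25.8, -60.7], [-25.1, 100.8]] back [[134.3, -61.1], [135.4, 101.0]]
centre [54.7 20. ] angle front/back -0.0047 -0.0065 x from front edge 54.6
(359.26922607421875, 132.34616088867188) (367.55120849609375, 164.56484985351562) [571.7 -71.9 371.6] 0.1 [ -70.2 -148.4]
0.7 [-92.2 345.4]
0.74 [-81.1 356.4]
0.785 [-68.2 368.3]
angle 0.7866607205591338
```

View pics/s15.png

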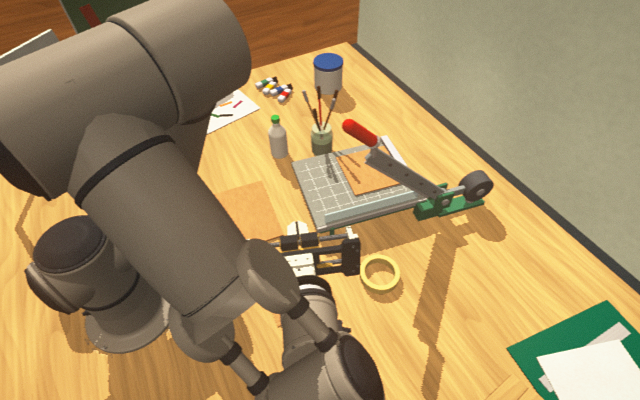

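View pics/t15.png

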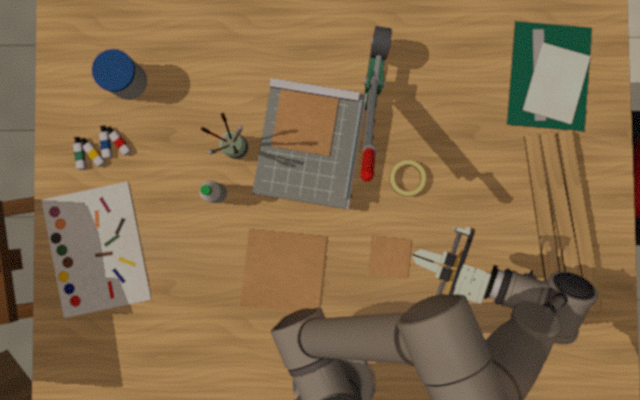

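The blade arm measures 0.787 rad. The board is flush, with the front-edge check giving x = 54.6 mm, and parallel within about 0.006 rad. Jar, glue and tape are at their original pixels and the hand is clear, so I'm handing in.

```bash
python3 - <<'E'
from plant import bot
print(bot.close_job())
E
```

```text
the job is handed in; nothing more can be done
None
```

The board cutter is ready: the blade arm stays raised by itself, the brown board is flush against the rear fence, and I've handed the job in. It took about 17.6 s of robot time.

- **Board:** I pushed it with both open fingertips on its front edge until the force showed it against the fence (about 7 N). The last picture puts its origin at x ≈ 54.6 mm in the cutter's frame (above 51 needed). Its angle to the fence is about 0.005 rad (limit 0.035).
- **Blade arm:** I lifted it with the shut fingertips under the grip at about 0.25 rad/s. The force was about 2.5 N at the start and about zero near balance. It left the fingers just past the balance point and rose by itself. The two cameras put it at 0.787 rad, with its stop at 0.785. I could not measure how fast it turned on that last free swing.
- **Surroundings:** by eye, the brush jar, glue bottle and tape roll are where they were in the first top picture. The hand is about 200 mm from the cutter and reads no contact force.

My first rough estimate of the cutter's yaw (-0.155 rad) disagreed with the grip position by about 8 mm. Fitting lines to the bed and fence edges gave -0.172 rad, which agreed with the grip, and I used that. No final check failed.

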